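# Load the last sample case and index the slide one notch

## Task

Set the loose sample case down squarely, edges flush, on top of the two cases on the slide's carriage, without dropping it. Then pull the black index knob up, slide the carriage exactly one notch towards the lamp and let the knob spring back fully into that notch, keeping the column of three square and knocking nothing over.

Things in the scene. Friction and masses are not known exactly. Their poses are not given: they have to be found in the camera images.
- case_loose: The loose sample case: closed grey plastic box with a dark seam, 76 mm long (its x), 56 mm wide (its y), 26 mm high; origin at the centre of its underside. It lies flat on the bench, left or right of the slide; about 0.1 to 0.2 kg. Turned end for end it is the same.
- case_upper: The upper of the two like cases already stacked on the carriage, 76 mm long (its x), 56 mm wide (its y), 26 mm high; origin at the centre of its underside. Its top, 96 mm above the bench, takes the loose case. Nothing holds the cases to one another but friction.
- case_lower: The lower of those two cases, on the carriage's rubber pad, whose top is 44 mm above the bench; 76 mm long (its x), 56 mm wide (its y), 26 mm high; origin at the centre of its underside.
- slide_base: The index slide, bolted to the bench: aluminium plate 210 mm (x) by 250 mm (y) by 12 mm with a notched steel bar and a guide rail along its y; origin at the centre of its underside. The carriage travels along its y axis. The bar has five notches 30 mm apart at y = -60, -30, 0, 30 and 60 mm, marked by dark lines on the plate's far edge.
- carriage (a joint): Travel of the carriage along slide_base's +y, m: -0.066 to 0.066, 0 at the start (middle notch), one notch = 0.030. The carriage is an aluminium deck 185 mm (x) by 72 mm (y), its top 42 mm above the bench; it slides with about 1.5 N friction. Locked (0.75 mm play each way) while the knob's pin is in a notch.
- column_spot (a point): Centre of the rubber pad on the carriage, at the pad's top, 44 mm above the bench, under the column; 100 mm to the -x of the knob's axis in slide_base's frame; it moves with the carriage.
- plunger (a joint): Lift of the index knob, m: 0 = pin fully in a notch, 0.014 = pulled out to its stop. Spring return: 4 N at 0, 9.6 N at 0.014. The pin clears the bar above 0.0105. Released between notches the pin rests on the bar at 0.010, and drops in when it meets a notch.
- knob_center (a point): Centre of the knob: black upright cylinder 30 mm in diameter and 24 mm high, standing on the carriage; its top is 12 mm above this point and its underside 12 mm below, 70 mm above the bench when down. Below it a 12 mm stem and a 26 mm collar whose top is 58 mm above the bench. The knob pulls straight up and moves with the carriage.
- lamp: Fixed inspection lamp: round foot 60 mm across, thin post, dome-shaped metal head 64 mm across, 152 mm high in all; beyond the slide's far edge, near one end of it (slide_base x = +120 mm, y = +160 or -160 mm): that end is the way to go. Origin at the centre of its foot.
- terminal_box: Fixed black box with two binding posts, 50 by 60 by 45 mm (59 mm with posts), beyond the slide's far edge near the end that the lamp does not take. Origin at the centre of its underside. Not used.
- pen_cup: Loose metal cup of pens, 72 mm across, 95 mm high (pens reach 145 mm), on the opposite side of the slide from the loose case; origin at its base. Must stay standing.
- jar: Loose closed amber jar, 54 mm across, 70 mm high, to the right of the slide; origin at its base. Must stay standing.
Mind the look-alikes: they are no part of the job. Leave any orange look-alike of the case_upper alone.

How it is judged:
By the outcome, as a careful person would: the job done as asked, in the order asked, and still so for the second after the job is handed in, with the robot touching nothing.
It also fails if it takes over 51 s, if anything falls off the work surface, if the arm or the gripper's body presses on something with over 40 N, if the wrist force passes 120 N, or if a joint passes its speed limit or range.

## Robot

A 7-joint arm with a two-finger parallel gripper is mounted at the origin on the work surface. World frame = base frame: x ahead of the robot, y to its left, z up, the work surface at z = 0. Lengths are in m, angles in rad, forces in N, time in s.
With the tool pointing down it reaches from about 0.4 to 0.85 m from the base axis. Payload 6.9 kg.
Tool frame: the origin (TCP) lies on the centre line of the jaws, within the pads' length; the fingertips stand 19 mm ahead of it and the grasp point (between the pads) is the TCP (env.nose_length is the distance from the TCP to the fingertips, in m); z points along the fingers, y is the direction in which the jaws open and shut (so a half turn about z gives the same grasp; the last joint's range is limited). The gripper opens to 85 mm and grips with 20 to 120 N. Pads are 22 mm wide; open, the fingers measure 114 mm over their backs; the gripper's body (76 mm by 85 mm) begins 54 mm behind the grasp point. The pads swing forward as they close: fully open they stand 13 mm farther back than shut.
Start: joints at [-1.04, 0.507, -0.238, 1.5, 0.126, 1.149, -0.155], TCP at [0.258, 0.569, 0.25] pointing down, gripper open.
Joint ranges: [-3.08, 3.08], [-0.24, 2.05], [-1.43, 1.35], [0, 2.5], [-1.52, 4.66], [0.17, 1.96], [-2.89, 2.89]. Speed limits (rad/s): [2.39, 2.39, 3.14, 3.14, 3.14, 3.14, 3.14].

## Interface

Orientations are given as a rotation vector (axis times angle).
In Python, from plant import env, camera, workorder gives the robot as it stands. The module is installed in compiled form; this text tells all that it offers.
- The arm moves only by the shell command python3 -m creep 'ROWS' [OPENING] [FORCE]. ROWS is JSON, a list of rows, each an object of numbers: "dx", "dy", "dz": the shift along the world's x, y, z in cm; "wx", "wy", "wz": the turn, a rotation vector about the world's x, y, z in rad. In form: [{"dx": .., "dy": .., "dz": .., "wx": .., "wy": .., "wz": ..}, ...]. A call has 1 to 12 rows; each row is the pose to reach, as a shift and turn from the pose commanded when the call began; what a row does not reach only later rows make up. A row lasts 1/12 s, in which the tool goes at most 41.7 mm and 7.16 degrees, less where a joint would pass 70% of its speed; a pose out of reach is approached as far as the arm can. A call with a gripper value outside its range is refused whole. OPENING is the finger opening in cm, from 0 to 8.54, set as the call begins (- or left out, the last holds). The fingers move at their own pace and stop on an object; FORCE is the grip in N (left out, the last holds). Time passes only in rows, so rows that repeat a pose let the fingers close. It gives the time, the measured TCP pose, the force and the opening at its end, in the units of the state.
- env.observe(): the state, without advancing time (a new reading comes with each control period).
- camera(name): name is "scene" or "side" or "wrist"; returns a dict with "pixels" (480x640x3 uint8, red, green, blue), "fx", "fy", "cx", "cy" (pixels), "rvec" (rotation vector, rad) and "tvec" (3), from world to camera coordinates, as OpenCV has them. Camera axes: x right, y down, z forward; pixel columns grow to the right and rows downward; lengths in m; the calibration is good to about 2 mm. A picture is of the moment at which its call begins. There is no depth.
- workorder.job_done(): hands the job in, once; it reports no verdict.
The state is a dict: "clock": time; "qpos": joint angles; "joint_velocities": joint speeds; "tau": joint torques, N m; "eef_pos": TCP position; "eef_rot": TCP orientation; "ft_force": force on the tool from outside, world axes, zero at the start; "moment": the same for the moment, N m; "gripper_width": opening from 0.0 (shut) to 1.0 (fully open).
Only numpy, scipy, OpenCV 4.12 (cv2) and the standard library are available. Lean on these libraries where they do the work, as an engineer would, in place of code of your own. Each camera call takes 0.05 s, during which the arm holds its last target.

## Working session

There is one attempt and no reset: what is moved stays moved. The work goes in short steps, Python scripts to look and compute and a shell command to move; the robot and the scene stay as the last step left them, time stands still between calls to the robot, and variables do not carry over. Pictures are saved under pics/ and viewed, and the job is handed in when it is done.

```bash
mkdir -p pics; cat > h.py <<'E'
import numpy as np, cv2
from plant import env, camera, workorder
def snap(n,f=None):
    c=camera(n)
    if f: cv2.imwrite(f'pics/{f}.png',c['pixels'][:,:,::-1])
    return c
def ray(c,u,v):
    R,_=cv2.Rodrigues(np.array(c['rvec'],float)); t=np.array(c['tvec'],float).ravel()
    o=-R.T@t; d=R.T@np.array([(u-c['cx'])/c['fx'],(v-c['cy'])/c['fy'],1.]); return o,d
def onz(c,u,v,z):
    o,d=ray(c,u,v); return o+d*(z-o[2])/d[2]
def proj(c,P):
    K=np.array([[c['fx'],0,c['cx']],[0,c['fy'],c['cy']],[0,0,1.]])
    return cv2.projectPoints(np.array(P,float).reshape(-1,1,3),np.array(c['rvec'],float),np.array(c['tvec'],float),K,None)[0].reshape(-1,2)
E
python3 - <<'E'
from h import *
np.set_printoptions(precision=4,suppress=True)
s=env.observe(); print(s, env.nose_length)
for n in ['scene','side','wrist']:
    c=snap(n,n+'0'); o,d=ray(c,320,240); print(n,o,d,c['fx'],c['cx'],c['cy'])
E
```

```text
{'clock': 0.0, 'qpos': array([-1.0405,  0.5083, -0.2375,  1.5011,  0.1257,  1.1489, -0.1548]), 'joint_velocities': array([-0.0015, -0.0001, -0.0003,  0.0005, -0.0002,  0.0007, -0.0004]), 'tau': array([  0.0013, -62.0615,  -2.1861, -24.9646,   0.0127,   0.0123,
         0.    ]), 'eef_pos': array([0.2575, 0.569 , 0.2494]), 'eef_rot': array([-0.6622, -3.0707,  0.0027]), 'ft_force': array([ 0.3418, -0.2514,  0.6701]), 'moment': array([0.0185, 0.0334, 0.002 ]), 'gripper_width': 1.0023478874548393} 0.019
scene [1.2252 0.342  0.8759] [-0.5912 -0.3374 -0.7326] 487.1145617146575 317.54334157555934 240.35197739244043
side [-0.0977 -0.6524  0.8622] [ 0.5572  0.5197 -0.6478] 607.3902571054068 323.6758151341697 243.4830497148698
wrist [0.1885 0.6013 0.3734] [ 0.2681 -0.1405 -0.9532] 345.68723145452 325.6736875639483 238.30315463943822
```

View pics/scene0.png

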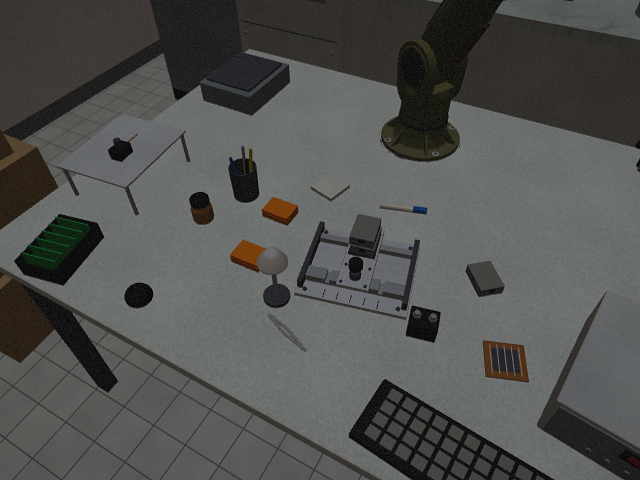

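View pics/side0.png

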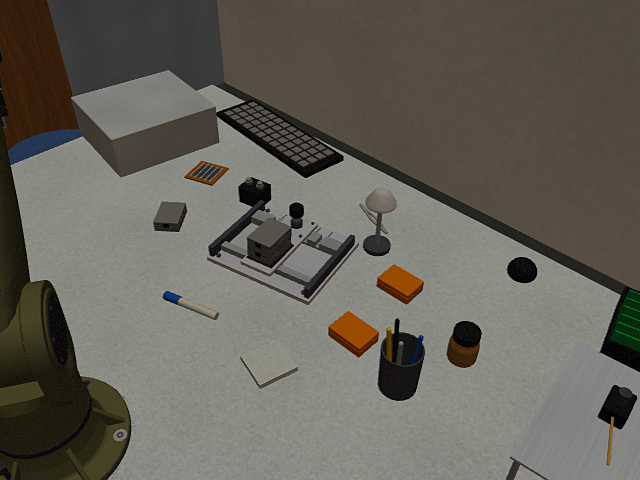

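View pics/wrist0.png

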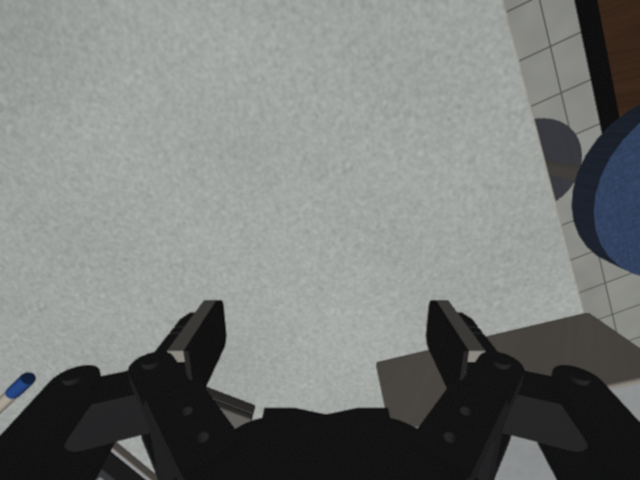

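The grey case standing alone (scene 485,278; side 170,216) fits case_loose. The two orange boxes (scene 280,210 and 250,255) are the look-alikes. The column is at scene (365,235), the knob at (355,267) and the lamp at (275,275), on the −y end. I'll enlarge to confirm.

```bash
python3 - <<'E'
import cv2
a=cv2.imread('pics/scene0.png')[195:325,285:525]; cv2.imwrite('pics/scA.png',cv2.resize(a,None,fx=3.3,fy=3.3,interpolation=cv2.INTER_CUBIC))
a=cv2.imread('pics/side0.png')[165:310,140:370]; cv2.imwrite('pics/siA.png',cv2.resize(a,None,fx=3.4,fy=3.4,interpolation=cv2.INTER_CUBIC))
E
```

```text
(no output)
```

View pics/scA.png

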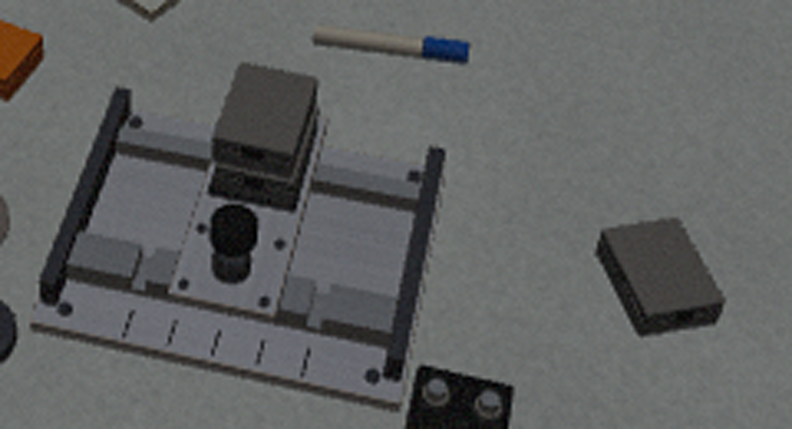

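View pics/siA.png

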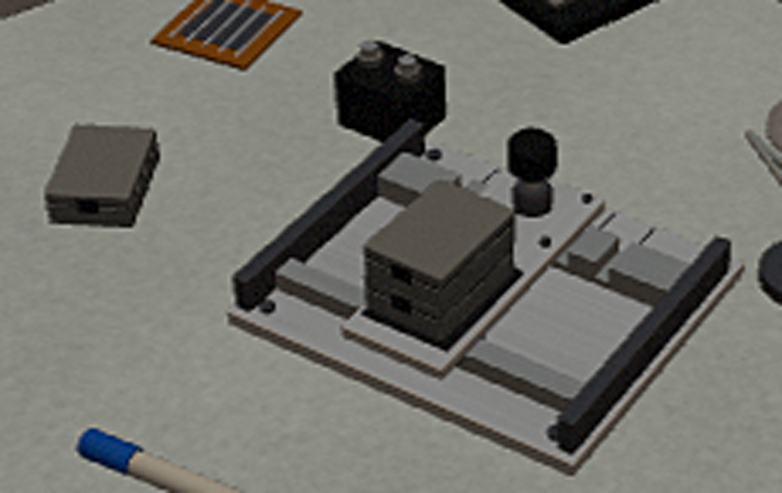

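```bash
cat > rect.py <<'E'
from h import *
def rep(name,P):
    P=np.array(P); c=P.mean(0)
    e=[P[(i+1)%4]-P[i] for i in range(4)]
    L=[np.linalg.norm(x[:2])*1000 for x in e]
    a=[np.degrees(np.arctan2(x[1],x[0]))%180 for x in e]
    print(name,np.round(c*1000,1),'len',np.round(L,1),'ang',np.round(a,1))
E
python3 - <<'E'
from rect import *
cs,ci=camera('scene'),camera('side')
A=lambda p:(285+p[0]/3.3,195+p[1]/3.3); B=lambda p:(140+p[0]/3.4,165+p[1]/3.4)
def go(n,c,f,pts,z): rep(n,[onz(c,*f(p),z) for p in pts])
go('loose sc',cs,A,[(600,237),(680,219),(723,297),(638,318)],.026)
go('loose si',ci,B,[(76,125),(158,129),(133,200),(46,193)],.026)
go('upper sc',cs,A,[(240,64),(318,78),(296,158),(214,142)],.096)
go('upper si',ci,B,[(440,181),(514,220),(441,281),(366,248)],.096)
go('base sc',cs,A,[(33,327),(400,406)],.012) if 0 else None
for n,c,f,p in [('bl',cs,A,(33,323)),('br',cs,A,(400,402)),('bsi near',ci,B,(230,314)),('bsi r',ci,B,(572,467)),('bsi far',ci,B,(742,265))]: print(n,np.round(onz(c,*f(p),.012)*1000,1))
print('knob top',onz(cs,*A((234,223)),.094), onz(ci,*B((532,142)),.094))
for n,c,q in [('lamp foot sc',cs,(277,296)),('lamp si',ci,(377,245)),('cup',ci,(398,385)),('cupsc',cs,(246,195)),('jar',cs,(203,217))]: print(n,onz(c,*q,0.0))
print(proj(cs,[[.45,.2,.026],[.5,.2,.026]]))
E
```

```text
loose sc [462.3 324.9  26. ] len [59.9 68.7 61.7 69.6] ang [133.7  39.  134.5  37.6]
loose si [455.3 320.7  26. ] len [55.3 75.8 57.1 73.1] ang [130.4  41.2 127.7  39.9]
upper sc [516.1  55.9  96. ] len [54.8 77.3 55.3 76.9] ang [103.4  13.2 103.   12.9]
upper si [506.4  47.1  96. ] len [57.8 67.4 52.7 73.5] ang [ 95.5   8.3 101.7  12.2]
bl [693.1 -27.8  12. ]
br [635.9 210.6  12. ]
bsi near [428.6 157.   12. ]
bsi r [483.5 -82.5  12. ]
bsi far [684.5 -35.5  12. ]
knob top [0.61532981 0.07950604 0.094     ] [0.60566272 0.07263703 0.094     ]
lamp foot sc [ 0.71209194 -0.06381985  0.        ]
lamp si [ 0.71917458 -0.06034001  0.        ]
cup [ 0.46057017 -0.32173422  0.        ]
cupsc [ 4.67171610e-01 -3.17314718e-01 -1.11022302e-16]
jar [ 0.58953809 -0.36721918  0.        ]
[[432.99836626 252.22018343]
 [425.32876003 266.88702197]]
```

The scene crop confirms it: the lone case is grey with a seam, and the grey pair sits on the carriage. The two fixed cameras differ by about 8 mm on positions. I'll go above the loose case and refine with the wrist camera.

```bash
python3 -m creep '[{"dx":2,"dy":-2.4,"dz":0,"wz":0.1},{"dx":5,"dy":-6,"dz":0,"wz":0.22},{"dx":8,"dy":-9.6,"dz":0,"wz":0.34},{"dx":11,"dy":-13,"dz":0,"wz":0.46},{"dx":14,"dy":-17,"dz":0,"wz":0.58},{"dx":17,"dy":-20.6,"dz":0,"wz":0.7},{"dx":19,"dy":-23,"dz":-1,"wz":0.82},{"dx":20,"dy":-24.4,"dz":-1,"wz":0.94},{"dx":20.2,"dy":-24.6,"dz":-1,"wz":1.06},{"dx":20.2,"dy":-24.6,"dz":-1,"wz":1.117},{"dx":20.2,"dy":-24.6,"dz":-1,"wz":1.117},{"dx":20.2,"dy":-24.6,"dz":-1,"wz":1.117}]' 8.54 40
python3 - <<'E'
from h import *
c=snap('wrist','w1'); s=env.observe(); print(s['eef_pos'],s['eef_rot'],s['ft_force'],s['clock'],proj(c,[[.459,.323,.026]]))
E
```

```text
[0.2575585  0.56928147 0.24998489] [-6.62325233e-01 -3.07083118e+00  9.85582553e-04] [-0.42425153 -0.7743358   0.88375242] 0.3 [[214.06646419 428.1628448 ]]validation failed for argument at $[0]...
```

View pics/w1.png

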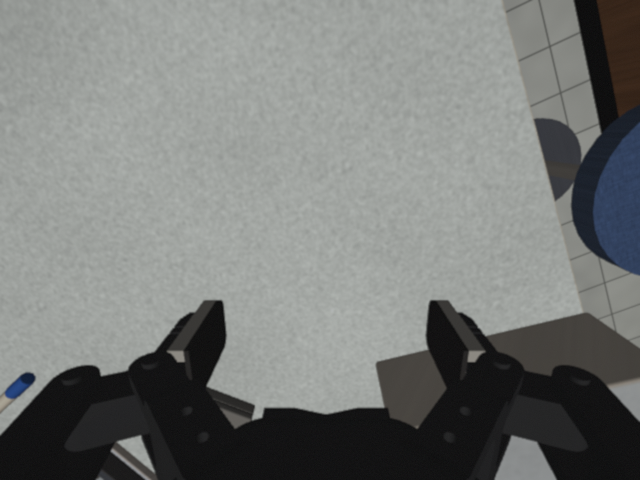

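The move was refused, probably because every row needs all six keys.

```bash
python3 -m creep '[{"dx":2,"dy":-2.4,"dz":0,"wx":0,"wy":0,"wz":0.1},{"dx":5,"dy":-6,"dz":0,"wx":0,"wy":0,"wz":0.22},{"dx":8,"dy":-9.6,"dz":0,"wx":0,"wy":0,"wz":0.34},{"dx":11,"dy":-13,"dz":0,"wx":0,"wy":0,"wz":0.46},{"dx":14,"dy":-17,"dz":0,"wx":0,"wy":0,"wz":0.58},{"dx":17,"dy":-20.6,"dz":0,"wx":0,"wy":0,"wz":0.7},{"dx":19,"dy":-23,"dz":-1,"wx":0,"wy":0,"wz":0.82},{"dx":20,"dy":-24.4,"dz":-1,"wx":0,"wy":0,"wz":0.94},{"dx":20.2,"dy":-24.6,"dz":-1,"wx":0,"wy":0,"wz":1.06},{"dx":20.2,"dy":-24.6,"dz":-1,"wx":0,"wy":0,"wz":1.117},{"dx":20.2,"dy":-24.6,"dz":-1,"wx":0,"wy":0,"wz":1.117},{"dx":20.2,"dy":-24.6,"dz":-1,"wx":0,"wy":0,"wz":1.117}]' 8.54 40
python3 - <<'E'
from h import *
c=snap('wrist','w2'); s=env.observe(); print(s['eef_pos'],s['eef_rot'],s['ft_force'],s['clock'],proj(c,[[.459,.323,.026]]))
E
```

```text
clock: 1.3
eef_pos: [0.4596, 0.3235, 0.2403]
eef_rot: [1.062, -2.956, -0.001]
ft_force: [-0.3, -0.3, 0.3]
gripper_width: 1.003
[0.45931709 0.32377669 0.24033333] [ 1.06304362e+00 -2.95623408e+00 -4.39526104e-04] [-0.59641366  0.83567815  0.44308639] 1.35 [[325.08879507 208.72487001]]
```

View pics/w2.png

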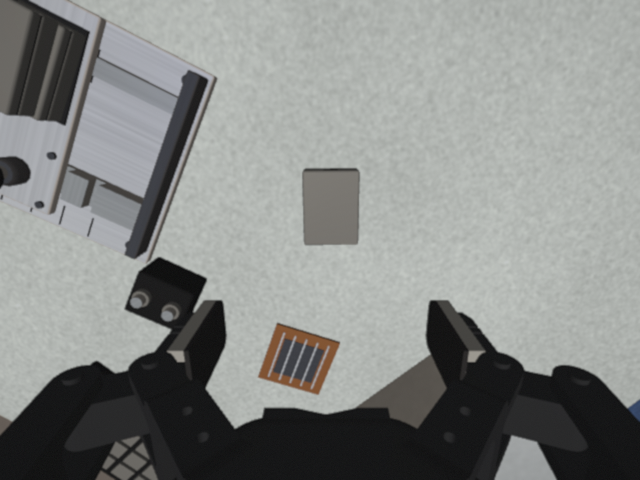

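The loose case's top is in clear view, upright and centred near (331,207), already almost aligned with the jaws.

```bash
cat >> rect.py <<'E'
def top(c,uv,z,lo=None,win=90,name='',tol=14):
    im=cv2.cvtColor(c['pixels'],cv2.COLOR_RGB2GRAY); im=cv2.GaussianBlur(im,(3,3),0)
    u,v=map(int,uv); ref=int(np.median(im[v-6:v+7,u-6:u+7]))
    m=(np.abs(im.astype(int)-ref)<tol).astype(np.uint8)
    m=cv2.morphologyEx(m,cv2.MORPH_OPEN,np.ones((3,3),np.uint8))
    w=np.zeros_like(m); w[max(0,v-win):v+win,max(0,u-win):u+win]=1; m*=w
    n,l=cv2.connectedComponents(m); k=(l==l[v,u]).astype(np.uint8)
    ct=max(cv2.findContours(k,cv2.RETR_EXTERNAL,cv2.CHAIN_APPROX_NONE)[0],key=cv2.contourArea)
    P=np.array([onz(c,a+0.,b+0.,z)[:2] for a,b in ct[:,0,:]],np.float32)*1000
    r=cv2.minAreaRect(P); print(name,'ref',ref,'area',k.sum(),'bbox',cv2.boundingRect(ct),'rect',np.round(r[0],1),np.round(r[1],1),'ang',round(r[2],1))
    return k,r
E
python3 - <<'E'
from rect import *
c=camera('wrist'); top(c,(331,207),.026,name='loose')
s=env.observe(); t=s['eef_pos']; print(t); R,_=cv2.Rodrigues(s['eef_rot']); print('tool y ang',np.degrees(np.arctan2(R[1,1],R[0,1])),'z',R[:,2])
print(proj(c,[[t[0],t[1],.026]]))
E
```

```text
loose ref 118 area 3982 bbox (302, 172, 57, 73) rect [455.6 327.6] [73.4 55.2] ang 40.0
[0.45922283 0.32395246 0.24037599]
tool y ang 129.59751198794933 z [ 2.08250284e-05  1.87085803e-04 -9.99999982e-01]
[[325.31120643 209.41504637]]
```

```bash
python3 -m creep '[{"dx":0.3,"dy":-2,"dz":2,"wx":0,"wy":0,"wz":-0.05},{"dx":1,"dy":-5,"dz":4,"wx":0,"wy":0,"wz":-0.12},{"dx":1.7,"dy":-9,"dz":6,"wx":0,"wy":0,"wz":-0.2},{"dx":2.5,"dy":-13,"dz":7,"wx":0,"wy":0,"wz":-0.28},{"dx":3.2,"dy":-17,"dz":7,"wx":0,"wy":0,"wz":-0.36},{"dx":4,"dy":-21,"dz":7,"wx":0,"wy":0,"wz":-0.42},{"dx":4.7,"dy":-24.5,"dz":7,"wx":0,"wy":0,"wz":-0.46},{"dx":5,"dy":-26.5,"dz":7,"wx":0,"wy":0,"wz":-0.471},{"dx":5,"dy":-27.2,"dz":7,"wx":0,"wy":0,"wz":-0.471},{"dx":5,"dy":-27.2,"dz":7,"wx":0,"wy":0,"wz":-0.471},{"dx":5,"dy":-27.2,"dz":7,"wx":0,"wy":0,"wz":-0.471}]'
python3 - <<'E'
from rect import *
c=snap('wrist','w3'); s=env.observe(); t=s['eef_pos']; print(t,s['eef_rot'],s['ft_force'],s['clock']); R,_=cv2.Rodrigues(s['eef_rot']); print('tool y ang',np.degrees(np.arctan2(R[1,1],R[0,1])),'z',R[:,2])
print(proj(c,[[t[0],t[1],.096]]))
top(c,proj(c,[[.511,.051,.096]])[0],.096)
E
```

```text
clock: 2.32
eef_pos: [0.5094, 0.053, 0.3104]
eef_rot: [-0.348, 3.122, 0.001]
ft_force: [-0.4, 1.5, 0.4]
gripper_width: 0.999
[0.50929074 0.05371193 0.31039791] [-3.50875803e-01  3.12172283e+00  1.66688153e-03] [ 0.6402451  -0.08244768  0.64786718] 2.3667
tool y ang 102.82605530685973 z [ 9.25108247e-05  1.07832183e-03 -9.99999414e-01]
[[325.35149702 209.76768616]]
 ref 117 area 3945 bbox (298, 174, 57, 73) rect [510.3  54.8] [73.6 56.4] ang 11.3
```

View pics/w3.png

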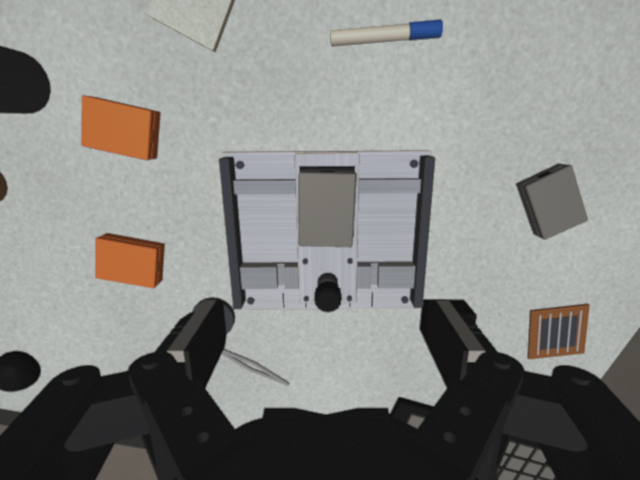

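The column's top is centred near (327,210), a touch clockwise in the image. The knob is at (328,292). For an accurate angle I'll fit sub-pixel edge lines to both case tops.

```bash
cat >> rect.py <<'E'
def fine(c,P0,yaw,z,L=.076,W=.056,name='',rng=6,ref=None):
    """sub-pixel edges of the top: sample normals to predicted edges, take where brightness crosses away from the face level; fit lines"""
    im=cv2.GaussianBlur(cv2.cvtColor(c['pixels'],cv2.COLOR_RGB2GRAY),(3,3),0).astype(np.float32)
    e=np.array([np.cos(yaw),np.sin(yaw)]); f=np.array([-e[1],e[0]]); P0=np.array(P0)[:2]
    out=[]
    for n,t,h,l in [(e,f,L/2,W/2),(-e,f,L/2,W/2),(f,e,W/2,L/2),(-f,e,W/2,L/2)]:
        pts=[]
        for s in np.linspace(-.8*l,.8*l,33):
            k=np.arange(-rng,rng+.01,.25)*1e-3
            q=P0+n*(h+k)[:,None]+t*s
            uv=proj(c,np.c_[q,np.full(len(q),z)]).astype(np.float32)
            b=cv2.remap(im,uv[:,0].reshape(1,-1),uv[:,1].reshape(1,-1),cv2.INTER_LINEAR)[0]
            g=np.abs(np.gradient(b)); 
            d=np.abs(b-b[:6].mean()); i=np.argmax(d>12)
            if d.max()<12: continue
            j=slice(max(0,i-4),i+5); w=g[j]; kk=(k[j]*w).sum()/w.sum()
            pts.append(P0+n*(h+kk)+t*s)
        pts=np.array(pts,np.float32)
        if len(pts)<8: out.append(None);continue
        vx,vy,x,y=cv2.fitLine(pts*1000,cv2.DIST_HUBER,0,.01,.01).ravel()
        m=np.array([x,y])/1000; dd=np.array([vx,vy])
        # distance along n at tangent position 0
        a=np.array([n@dd*0+n[0],n[1]]); nn=np.array([-dd[1],dd[0]]); 
        off=((m-P0)@nn)/(n@nn); ang=np.degrees(np.arctan2(dd@f,dd@e)); ang=(ang+45)%90-45
        out.append((off*1000,ang))
    o=np.array(out,float); print(name,'edge offs(+e,-e,+f,-f)',np.round(o[:,0],2),'ang dev',np.round(o[:,1],2))
    de=(o[0,0]-o[1,0])/2; df=(o[2,0]-o[3,0])/2
    print('   L',round(o[0,0]+o[1,0],2),'W',round(o[2,0]+o[3,0],2),'centre',np.round(P0*1000+de*e+df*f,2),'yaw',round(np.degrees(yaw)+np.median(o[:,1]),2))
    return P0+(de*e+df*f)/1000,yaw+np.radians(np.median(o[:,1]))
E
python3 - <<'E'
from rect import *
c=camera('wrist')
p,y=fine(c,[.5103,.0548],np.radians(12.5),.096,name='upper'); p,y=fine(c,p,y,.096,name='upper',rng=4)
p,y=fine(c,[.4556,.3276],np.radians(40),.026,name='loose'); fine(c,p,y,.026,name='loose')
im=cv2.imread('pics/w3.png')[140:320,210:445]; cv2.imwrite('pics/w3z.png',cv2.resize(im,None,fx=3.3,fy=3.3,interpolation=cv2.INTER_CUBIC))
E
```

```text
upper edge offs(+e,-e,+f,-f) [36.79 36.89 26.59 28.11] ang dev [-0.89 -1.05 -0.   -1.3 ]
   L 73.68 W 54.7 centre [510.42  54.05] yaw 11.53
upper edge offs(+e,-e,+f,-f) [36.91 36.91 27.46 27.38] ang dev [-0.11 -0.24  1.45 -0.12]
   L 73.83 W 54.84 centre [510.41  54.09] yaw 11.42
loose edge offs(+e,-e,+f,-f) [35.97 36.94 26.34 27.19] ang dev [-0.07 -0.01 -0.19  0.  ]
   L 72.91 W 53.53 centre [455.5  326.96] yaw 39.96
loose edge offs(+e,-e,+f,-f) [36.48 36.44 26.73 26.71] ang dev [-0.08  0.01 -0.03  0.  ]
   L 72.92 W 53.44 centre [455.51 326.98] yaw 39.95
```

View pics/w3z.png

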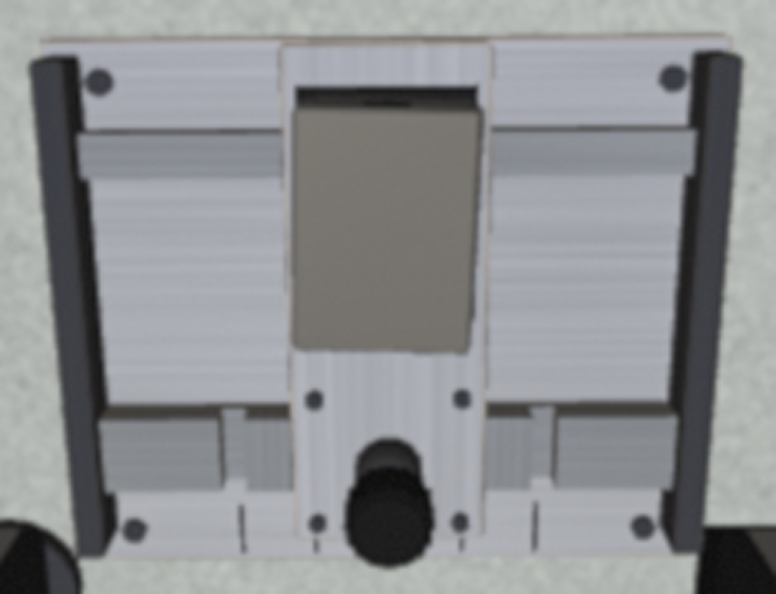

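```bash
python3 - <<'E'
from rect import *
c=camera('wrist'); Z=lambda p:(210+p[0]/3.3,140+p[1]/3.3)
def ang(a,b,z): d=onz(c,*Z(b),z)-onz(c,*Z(a),z); return round((np.degrees(np.arctan2(d[1],d[0]))+45)%90-45,2), round(np.linalg.norm(d)*1000,1)
print('near edge',ang((43,39),(730,35),.012)); print('railL',ang((31,64),(80,556),.03),'railR',ang((741,62),(699,552),.03))
print('screws near',ang((99,82),(672,78),.012),'far',ang((134,530),(642,527),.012))
print('deck scr',ang((314,400),(461,399),.042),ang((317,523),(460,522),.042))
print('deck scr x',ang((314,400),(317,523),.042),ang((461,399),(460,522),.042))
for n,p in [('knob top bottom-left',(347,515)),('knob r',(431,515)),('knob bottom',(390,566))]: print(n,onz(c,*Z(p),.094))
m=np.mean([onz(c,*Z(p),.042) for p in [(314,400),(461,399),(317,523),(460,522)]],0); print('deck screw mean',m)
print('ticks',[np.round(onz(c,*Z(p),.012)[:2]*1000,1) for p in [(243,528),(317,545),(461,545),(535,528)]])
E
```

```text
near edge (np.float64(13.15), np.float64(247.0))
railL (np.float64(13.41), np.float64(190.7)) railR (np.float64(13.19), np.float64(189.7))
screws near (np.float64(13.22), np.float64(208.3)) far (np.float64(13.16), np.float64(208.7))
deck scr (np.float64(13.21), np.float64(54.1)) (np.float64(13.23), np.float64(54.5))
deck scr x (np.float64(13.12), np.float64(50.1)) (np.float64(13.58), np.float64(50.1))
knob top bottom-left [0.60565104 0.06509273 0.094     ]
knob r [0.59952148 0.09210371 0.094     ]
knob bottom [0.62089916 0.0831483  0.094     ]
deck screw mean [0.60687202 0.07960854 0.042     ]
ticks [array([661.9,  31.4]), array([662.8,  62.6]), array([649.6, 120.5]), array([635.4, 148.3])]
```

```bash
python3 -m creep '[{"dx":-0.5,"dy":2,"dz":0,"wx":0,"wy":0,"wz":0.05},{"dx":-1.2,"dy":5.5,"dz":0,"wx":0,"wy":0,"wz":0.12},{"dx":-2,"dy":9.5,"dz":-1,"wx":0,"wy":0,"wz":0.2},{"dx":-3,"dy":13.5,"dz":-3,"wx":0,"wy":0,"wz":0.28},{"dx":-4,"dy":17.5,"dz":-5,"wx":0,"wy":0,"wz":0.36},{"dx":-4.8,"dy":21.5,"dz":-7,"wx":0,"wy":0,"wz":0.43},{"dx":-5.2,"dy":25,"dz":-9,"wx":0,"wy":0,"wz":0.47},{"dx":-5.4,"dy":27,"dz":-10,"wx":0,"wy":0,"wz":0.475},{"dx":-5.4,"dy":27.5,"dz":-10,"wx":0,"wy":0,"wz":0.475},{"dx":-5.4,"dy":27.5,"dz":-10,"wx":0,"wy":0,"wz":0.475},{"dx":-5.4,"dy":27.5,"dz":-10,"wx":0,"wy":0,"wz":0.475},{"dx":-5.4,"dy":27.5,"dz":-10,"wx":0,"wy":0,"wz":0.475}]'
python3 - <<'E'
from rect import *
for i in range(2):
  c=snap('wrist','w4'); s=env.observe(); t=s['eef_pos']; R,_=cv2.Rodrigues(s['eef_rot']); print(t,'tool y ang',np.degrees(np.arctan2(R[1,1],R[0,1])),'z',R[:,2],s['clock'],s['ft_force'])
  p,y=fine(c,[.4555,.327],np.radians(40),.026,name='loose',rng=5); p,y=fine(c,p,y,.026,name='loose',rng=5)
  print('tcp-case in case frame mm', (t[:2]-p)@np.array([np.cos(y),np.sin(y)])*1000,(t[:2]-p)@np.array([-np.sin(y),np.cos(y)])*1000)
E
```

```text
clock: 3.47
eef_pos: [0.456, 0.3256, 0.2108]
eef_rot: [-1.07, 2.953, -0.001]
ft_force: [0.3, 0.2, 0.3]
gripper_width: 1.003
[0.45627112 0.32531074 0.21094927] tool y ang 129.7853113193125 z [ 1.22520639e-03 -3.31302000e-04 -9.99999195e-01] 3.5167 [ 0.70276376 -0.43400636 -0.06776254]
loose edge offs(+e,-e,+f,-f) [36.96 36.63 27.9  27.64] ang dev [-0.44  0.19 -0.36  0.16]
   L 73.59 W 55.54 centre [455.54 327.21] yaw 39.9
loose edge offs(+e,-e,+f,-f) [36.8  36.75 27.81 27.74] ang dev [-0.16 -0.02 -0.19  0.12]
   L 73.55 W 55.55 centre [455.54 327.25] yaw 39.81
tcp-case in case frame mm -0.6740250223873645 -1.9570150598198894
[0.45633343 0.32520845 0.21099257] tool y ang 129.76507370306751 z [ 1.27000073e-03 -1.95982956e-04 -9.99999174e-01] 3.5667 [-0.65153366 -0.60702545 -0.71452176]
loose edge offs(+e,-e,+f,-f) [36.84 36.7  27.95 27.6 ] ang dev [ 0.49 -0.16 -0.2   0.19]
   L 73.53 W 55.56 centre [455.44 327.18] yaw 40.01
loose edge offs(+e,-e,+f,-f) [36.77 36.73 27.77 27.81] ang dev [ 0.18 -0.05 -0.19  0.15]
   L 73.49 W 55.58 centre [455.47 327.18] yaw 40.06
tcp-case in case frame mm -0.6054141888691916 -2.064196929897591
```

View pics/w4.png

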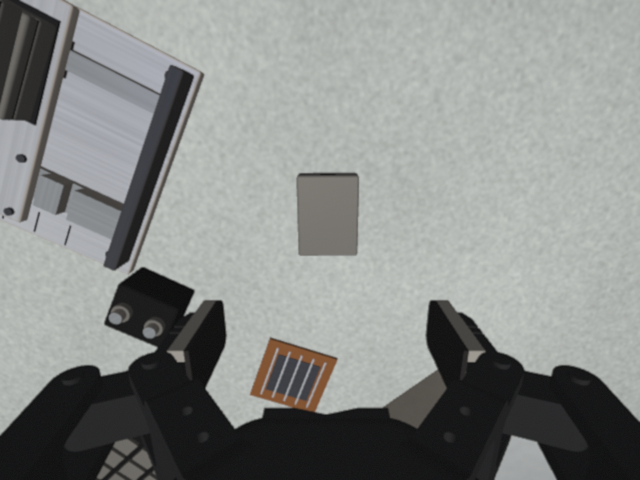

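```bash
python3 -m creep '[{"dx":-0.08,"dy":0.19,"dz":-2,"wx":0,"wy":0,"wz":0.004},{"dx":-0.08,"dy":0.19,"dz":-5,"wx":0,"wy":0,"wz":0.004},{"dx":-0.08,"dy":0.19,"dz":-8,"wx":0,"wy":0,"wz":0.004},{"dx":-0.08,"dy":0.19,"dz":-11,"wx":0,"wy":0,"wz":0.004},{"dx":-0.08,"dy":0.19,"dz":-13,"wx":0,"wy":0,"wz":0.004},{"dx":-0.08,"dy":0.19,"dz":-14,"wx":0,"wy":0,"wz":0.004},{"dx":-0.08,"dy":0.19,"dz":-14,"wx":0,"wy":0,"wz":0.004},{"dx":-0.08,"dy":0.19,"dz":-14,"wx":0,"wy":0,"wz":0.004}]'
python3 - <<'E'
from rect import *
c=snap('wrist','w5'); s=env.observe(); t=s['eef_pos']; R,_=cv2.Rodrigues(s['eef_rot']); print(t,'tool y ang',np.degrees(np.arctan2(R[1,1],R[0,1])),'z',R[:,2],s['clock'],s['ft_force'])
p,y=fine(c,[.4555,.327],np.radians(40),.026,name='loose',rng=5); p,y=fine(c,p,y,.026,name='loose',rng=5)
print('tcp-case in case frame mm', (t[:2]-p)@np.array([np.cos(y),np.sin(y)])*1000,(t[:2]-p)@np.array([-np.sin(y),np.cos(y)])*1000)
E
```

```text
clock: 4.23
eef_pos: [0.4553, 0.3281, 0.071]
eef_rot: [-1.076, 2.951, -0.0]
ft_force: [-0.2, 0.2, -0.5]
gripper_width: 1.001
[0.45565572 0.32860667 0.07162396] tool y ang 130.07669934884558 z [ 0.0016177   0.00110852 -0.99999808] 4.2833 [ 0.96881605  0.63022107 -0.07674845]
loose edge offs(+e,-e,+f,-f) [37.23 37.01 27.91 27.7 ] ang dev [-0.16 -0.   -0.18 -0.04]
   L 74.23 W 55.61 centre [455.52 327.15] yaw 39.9
loose edge offs(+e,-e,+f,-f) [37.07 37.14 27.8  27.81] ang dev [-0.09  0.35 -0.05  0.08]
   L 74.21 W 55.61 centre [455.49 327.13] yaw 39.91
tcp-case in case frame mm 1.0724670070761575 1.0312163674940416
```

View pics/w5.png

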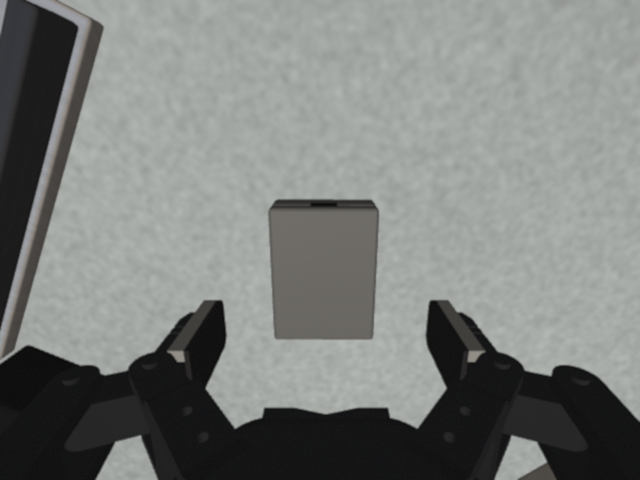

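```bash
python3 -m creep '[{"dx":0,"dy":-0.1,"dz":-1.5,"wx":0,"wy":0,"wz":0},{"dx":0,"dy":-0.1,"dz":-3,"wx":0,"wy":0,"wz":0},{"dx":0,"dy":-0.1,"dz":-4,"wx":0,"wy":0,"wz":0},{"dx":0,"dy":-0.1,"dz":-4.7,"wx":0,"wy":0,"wz":0},{"dx":0,"dy":-0.1,"dz":-4.7,"wx":0,"wy":0,"wz":0},{"dx":0,"dy":-0.1,"dz":-4.7,"wx":0,"wy":0,"wz":0}]'
python3 -m creep '[{"dx":0,"dy":0,"dz":0,"wx":0,"wy":0,"wz":0},{"dx":0,"dy":0,"dz":0,"wx":0,"wy":0,"wz":0},{"dx":0,"dy":0,"dz":0,"wx":0,"wy":0,"wz":0},{"dx":0,"dy":0,"dz":0,"wx":0,"wy":0,"wz":0},{"dx":0,"dy":0,"dz":0,"wx":0,"wy":0,"wz":0},{"dx":0,"dy":0,"dz":0,"wx":0,"wy":0,"wz":0}]' 4.8 30
python3 - <<'E'
from rect import *
c=snap('wrist','w6'); s=env.observe(); t=s['eef_pos']; R,_=cv2.Rodrigues(s['eef_rot']); print(t,'tool y ang',np.degrees(np.arctan2(R[1,1],R[0,1])),'z',R[:,2],s['clock'],s['ft_force'],s['gripper_width'])
p,y=fine(c,[.4555,.327],np.radians(40),.026,name='loose',rng=5); p,y=fine(c,p,y,.026,name='loose',rng=5)
E
```

```text
clock: 4.78
eef_pos: [0.455, 0.3276, 0.0237]
eef_rot: [-1.077, 2.951, 0.0]
ft_force: [-0.2, -0.3, 0.9]
gripper_width: 1.002
clock: 5.28
eef_pos: [0.4552, 0.3276, 0.0241]
eef_rot: [-1.077, 2.95, 0.0]
ft_force: [-0.7, -0.3, 6.1]
gripper_width: 0.65
[0.45516998 0.32764938 0.0240656 ] tool y ang 130.1144523098526 z [ 1.12227508e-03  6.60490645e-04 -9.99999152e-01] 5.3333 [-0.42294402  0.43345207  6.96099146] 0.645913513069878
loose edge offs(+e,-e,+f,-f) [37.09 37.12 28.47 26.41] ang dev [ 0.04  0.41  0.69 -0.01]
   L 74.21 W 54.88 centre [454.82 327.78] yaw 40.23
loose edge offs(+e,-e,+f,-f) [37.1  37.03 27.41 27.56] ang dev [-0.09  0.02  0.46 -0.07]
   L 74.13 W 54.97 centre [454.9  327.74] yaw 40.2
```

View pics/w6.png

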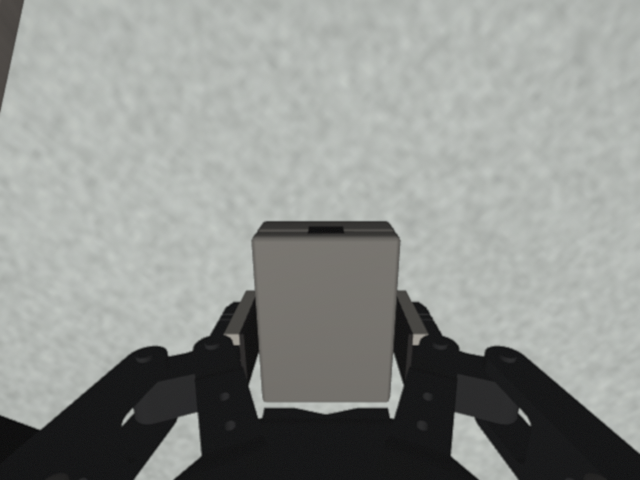

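```bash
python3 -m creep '[{"dx":0,"dy":0,"dz":0.3,"wx":0,"wy":0,"wz":0},{"dx":0,"dy":0,"dz":1,"wx":0,"wy":0,"wz":0},{"dx":0,"dy":0,"dz":2.2,"wx":0,"wy":0,"wz":0},{"dx":0,"dy":0,"dz":4,"wx":0,"wy":0,"wz":0},{"dx":0,"dy":0,"dz":6,"wx":0,"wy":0,"wz":0},{"dx":0,"dy":0,"dz":8,"wx":0,"wy":0,"wz":0},{"dx":0,"dy":0,"dz":10,"wx":0,"wy":0,"wz":0},{"dx":0,"dy":0,"dz":12,"wx":0,"wy":0,"wz":0},{"dx":0,"dy":0,"dz":13.5,"wx":0,"wy":0,"wz":0},{"dx":0,"dy":0,"dz":14.5,"wx":0,"wy":0,"wz":0},{"dx":0,"dy":0,"dz":15,"wx":0,"wy":0,"wz":0},{"dx":0,"dy":0,"dz":15,"wx":0,"wy":0,"wz":0}]'
python3 - <<'E'
from rect import *
c=snap('wrist','w7'); s=env.observe(); t=s['eef_pos']; R,_=cv2.Rodrigues(s['eef_rot']); print(t,'tool y ang',np.degrees(np.arctan2(R[1,1],R[0,1])),'z',R[:,2],s['clock'],s['ft_force'],s['gripper_width'])
p,y=fine(c,[.4555,.327],np.radians(40),t[2]+.002,name='loose',rng=5); p,y=fine(c,p,y,t[2]+.002,name='loose',rng=5)
e=np.array([np.cos(y),np.sin(y)]); f=np.array([-e[1],e[0]]); print('case-tcp',(p-t[:2])@e*1000,(p-t[:2])@f*1000)
snap('side','s7')
E
```

```text
clock: 6.33
eef_pos: [0.4551, 0.3275, 0.1742]
eef_rot: [-1.077, 2.95, 0.0]
ft_force: [0.9, 0.0, -2.1]
gripper_width: 0.643
[0.45474369 0.32717093 0.1732308 ] tool y ang 130.10930322931915 z [ 1.13634045e-04 -1.10732919e-04 -9.99999987e-01] 6.3833 [ 0.66886781  0.99980968 -0.58448849] 0.646554610664835
loose edge offs(+e,-e,+f,-f) [37.68 36.92 28.57 26.37] ang dev [-0.35  0.4   0.71  0.98]
   L 74.61 W 54.95 centre [455.08 328.09] yaw 40.55
loose edge offs(+e,-e,+f,-f) [37.28 37.28 27.39 27.5 ] ang dev [-0.9  -0.04 -0.22  0.42]
   L 74.57 W 54.89 centre [455.12 328.05] yaw 40.42
case-tcp 0.8530760652848528 0.42385403961115903
```

View pics/w7.png

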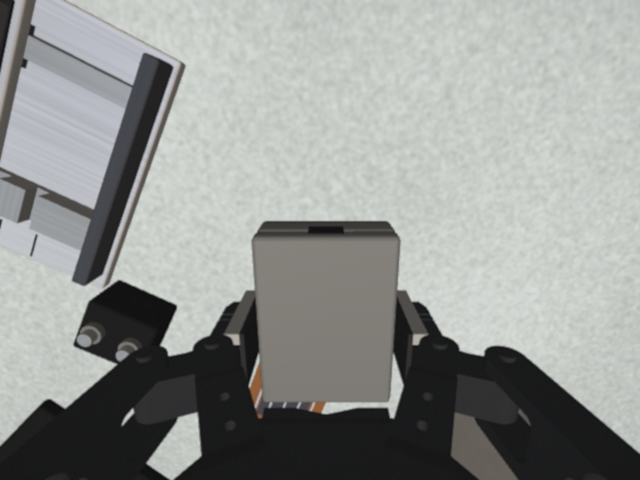

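View pics/s7.png

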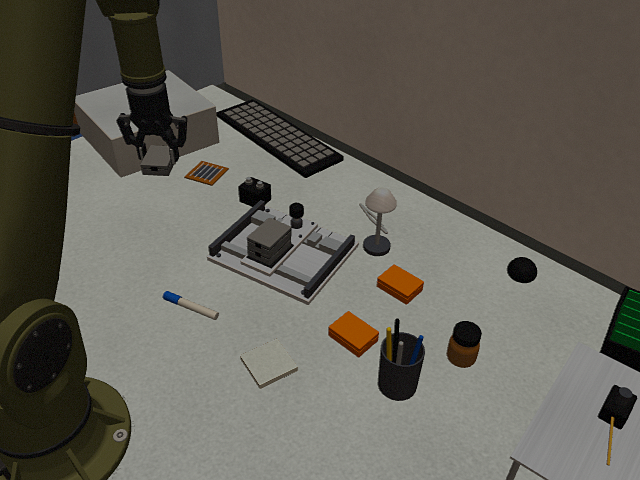

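The case is held and hasn't slipped: it sits in the same image place as before the lift. I'll stop beyond the column first, so the wrist camera sees the upper case unobstructed at close range, and refine its pose.

```bash
python3 -m creep '[{"dx":1,"dy":-1.5,"dz":0.5,"wx":0,"wy":0,"wz":-0.05},{"dx":2.3,"dy":-4,"dz":1,"wx":0,"wy":0,"wz":-0.1},{"dx":3.8,"dy":-7,"dz":2,"wx":0,"wy":0,"wz":-0.16},{"dx":5.5,"dy":-10,"dz":3,"wx":0,"wy":0,"wz":-0.23},{"dx":7.2,"dy":-13,"dz":3,"wx":0,"wy":0,"wz":-0.3},{"dx":9,"dy":-16,"dz":3,"wx":0,"wy":0,"wz":-0.37},{"dx":10.8,"dy":-19,"dz":3,"wx":0,"wy":0,"wz":-0.43},{"dx":12.3,"dy":-22,"dz":3,"wx":0,"wy":0,"wz":-0.48},{"dx":13.5,"dy":-24,"dz":3,"wx":0,"wy":0,"wz":-0.502},{"dx":14,"dy":-25,"dz":3,"wx":0,"wy":0,"wz":-0.502},{"dx":14.3,"dy":-25.5,"dz":3,"wx":0,"wy":0,"wz":-0.502},{"dx":14.3,"dy":-25.5,"dz":3,"wx":0,"wy":0,"wz":-0.502}]'
python3 - <<'E'
from rect import *
for i in range(2):
  c=snap('wrist','w8'); s=env.observe(); t=s['eef_pos']; R,_=cv2.Rodrigues(s['eef_rot']); print(t,'tool y ang',np.degrees(np.arctan2(R[1,1],R[0,1])),'z',R[:,2],s['clock'],s['ft_force'],s['gripper_width'])
  p,y=fine(c,[.5103,.0544],np.radians(11.6),.096,name='upper',rng=5); p,y=fine(c,p,y,.096,name='upper',rng=4)
E
```

```text
clock: 7.43
eef_pos: [0.5976, 0.0718, 0.2022]
eef_rot: [0.31, -3.125, -0.0]
ft_force: [-0.1, 1.1, -1.0]
gripper_width: 0.644
[0.59717931 0.07334485 0.20256145] tool y ang 101.42950062914741 z [-1.54566097e-03  7.06962285e-04 -9.99998556e-01] 7.4833 [-0.81794273  0.30846704 -1.01662685] 0.6455130686852306
upper edge offs(+e,-e,+f,-f) [37.   37.   26.7  26.86] ang dev [-0.61  0.47  0.27 -0.83]
   L 74.0 W 53.56 centre [510.32  54.32] yaw 11.43
upper edge offs(+e,-e,+f,-f) [37.11 37.04 26.68 26.84] ang dev [-1.22  0.52  0.19 -0.82]
   L 74.14 W 53.52 centre [510.37  54.25] yaw 11.11
[0.59697499 0.07424322 0.20285117] tool y ang 101.50022915817945 z [-0.00123312  0.00111941 -0.99999861] 7.5333 [ 0.58991058  1.26321584 -1.19814375] 0.6484968041757958
upper edge offs(+e,-e,+f,-f) [36.96 36.86 26.67 26.92] ang dev [-0.18  0.13  0.22 -1.04]
   L 73.82 W 53.59 centre [510.37  54.29] yaw 11.58
upper edge offs(+e,-e,+f,-f) [36.9  37.05 26.65 26.95] ang dev [ 0.03 -0.29  0.13 -1.36]
   L 73.95 W 53.59 centre [510.33  54.13] yaw 11.45
```

View pics/w8.png

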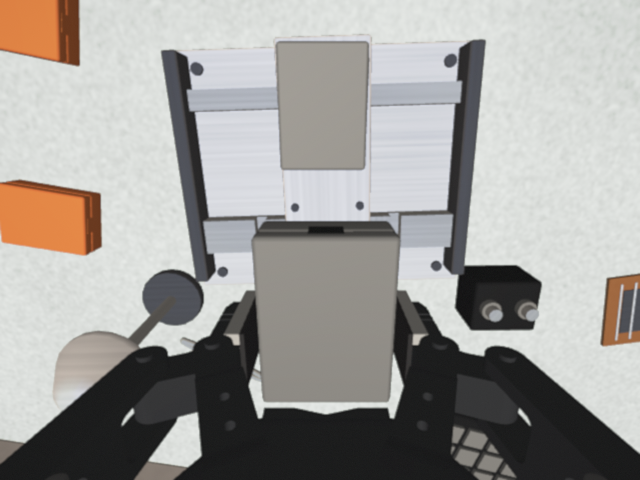

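```bash
python3 -m creep '[{"dx":-3,"dy":-0.6,"dz":0,"wx":0,"wy":0,"wz":0},{"dx":-5.5,"dy":-1.1,"dz":0,"wx":0,"wy":0,"wz":0},{"dx":-7.5,"dy":-1.5,"dz":-1,"wx":0,"wy":0,"wz":0},{"dx":-8.5,"dy":-1.75,"dz":-2,"wx":0,"wy":0,"wz":0},{"dx":-8.75,"dy":-1.8,"dz":-3,"wx":0,"wy":0,"wz":0},{"dx":-8.75,"dy":-1.8,"dz":-3.5,"wx":0,"wy":0,"wz":0},{"dx":-8.75,"dy":-1.8,"dz":-3.5,"wx":0,"wy":0,"wz":0},{"dx":-8.75,"dy":-1.8,"dz":-3.5,"wx":0,"wy":0,"wz":0}]'
python3 - <<'E'
from rect import *
for i in range(4):
  c=camera('wrist') if i%2 else snap('side','s9'); s=env.observe(); t=s['eef_pos']; R,_=cv2.Rodrigues(s['eef_rot']); print(t,'tool y ang',np.degrees(np.arctan2(R[1,1],R[0,1])),s['clock'],s['ft_force'],s['gripper_width'])
  if i%2:
    o=-cv2.Rodrigues(np.array(c['rvec']))[0].T@np.array(c['tvec']).ravel(); print('cam',o)
    p,y=fine(c,t[:2],np.radians(11.5),t[2]+.002,name='held',rng=5);p,y=fine(c,p,y,t[2]+.002,name='held',rng=5)
E
```

```text
clock: 8.2
eef_pos: [0.5105, 0.0556, 0.1685]
eef_rot: [-0.314, 3.126, 0.001]
ft_force: [0.3, -0.5, -0.9]
gripper_width: 0.645
[0.51084347 0.05533834 0.16866014] tool y ang 101.43831534853624 8.25 [ 0.12137276  0.94588864 -1.5458303 ] 0.6482158989484926
[0.51092072 0.05516374 0.16871909] tool y ang 101.41599622656872 8.3 [-0.323964    0.31448268 -1.81590857] 0.6495644741122562
cam [0.43643656 0.04094292 0.29253679]
held edge offs(+e,-e,+f,-f) [36.49 37.53 27.99 26.53] ang dev [ 0.18 -0.   -0.04 -0.34]
   L 74.02 W 54.52 centre [510.27  55.77] yaw 11.48
held edge offs(+e,-e,+f,-f) [37.04 37.02 27.33 27.22] ang dev [ 0.1   0.02  0.15 -0.37]
   L 74.06 W 54.55 centre [510.27  55.83] yaw 11.54
[0.51090367 0.05492768 0.16870593] tool y ang 101.39406518468638 8.35 [ 0.11631324 -0.23583287 -0.98683448] 0.6471116686390782
[0.51083996 0.05473608 0.16866926] tool y ang 101.37516904250047 8.4 [-0.37364163 -0.66554009 -1.53113885] 0.6498748429005596
cam [0.43648642 0.04058021 0.2925712 ]
held edge offs(+e,-e,+f,-f) [36.79 37.28 27.98 26.6 ] ang dev [ 0.06  0.   -0.03 -0.38]
   L 74.07 W 54.58 centre [510.46  55.36] yaw 11.49
held edge offs(+e,-e,+f,-f) [37.02 37.04 27.35 27.26] ang dev [ 0.09  0.    0.07 -0.52]
   L 74.06 W 54.62 centre [510.45  55.4 ] yaw 11.52
```

View pics/s9.png

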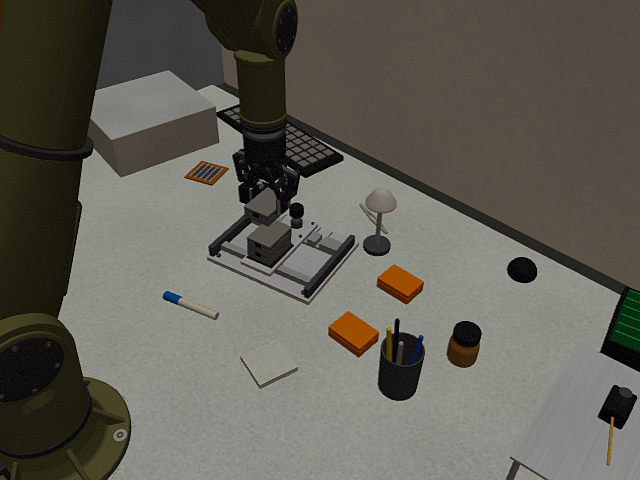

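```bash
python3 -m creep '[{"dx":0,"dy":0,"dz":-1,"wx":0,"wy":0,"wz":0},{"dx":0,"dy":0,"dz":-2,"wx":0,"wy":0,"wz":0},{"dx":0,"dy":0,"dz":-2.8,"wx":0,"wy":0,"wz":0},{"dx":0,"dy":0,"dz":-3.2,"wx":0,"wy":0,"wz":0},{"dx":0,"dy":0,"dz":-3.4,"wx":0,"wy":0,"wz":0},{"dx":0,"dy":0,"dz":-3.4,"wx":0,"wy":0,"wz":0},{"dx":0,"dy":0,"dz":-3.4,"wx":0,"wy":0,"wz":0},{"dx":0,"dy":0,"dz":-3.4,"wx":0,"wy":0,"wz":0},{"dx":0,"dy":0,"dz":-3.4,"wx":0,"wy":0,"wz":0},{"dx":0,"dy":0,"dz":-3.4,"wx":0,"wy":0,"wz":0}]'
python3 - <<'E'
from rect import *
for n in ['wrist','side','scene','wrist']:
  c=snap(n,n+'10'); s=env.observe(); t=s['eef_pos']; R,_=cv2.Rodrigues(s['eef_rot']); print(t,'tool y ang',np.degrees(np.arctan2(R[1,1],R[0,1])),s['clock'],s['ft_force'],s['gripper_width'])
  if n=='wrist':
    p,y=fine(c,t[:2],np.radians(11.5),t[2]+.002,name='held',rng=5);p,y=fine(c,p,y,t[2]+.002,name='held',rng=5)
  else:
    q=proj(c,[.51,.054,.12])[0]; u,v=map(int,q); im=c['pixels'][v-60:v+70,u-70:u+70,::-1]; cv2.imwrite(f'pics/{n}10z.png',cv2.resize(im,None,fx=4.5,fy=4.5,interpolation=cv2.INTER_CUBIC)); print(u-70,v-60)
E
```

```text
clock: 9.23
eef_pos: [0.5105, 0.0544, 0.1346]
eef_rot: [-0.311, 3.126, -0.0]
ft_force: [0.5, 0.5, -1.3]
gripper_width: 0.65
[0.51044949 0.0543521  0.13455961] tool y ang 101.35397985146467 9.2833 [-0.11996933  0.46549712 -2.16112758] 0.6474652250695639
held edge offs(+e,-e,+f,-f) [36.58 37.3  27.81 26.71] ang dev [ 0.38 -0.03  0.05 -0.49]
   L 73.87 W 54.52 centre [509.98  54.82] yaw 11.51
held edge offs(+e,-e,+f,-f) [36.92 37.03 27.21 27.24] ang dev [ 0.21 -0.02 -0.13 -0.39]
   L 73.95 W 54.45 centre [509.94  54.79] yaw 11.43
[0.51041257 0.05433442 0.1345128 ] tool y ang 101.35177589484705 9.3333 [-0.61951413  0.29824848 -1.49438736] 0.6491603640909698
198 161
[0.51037158 0.05432445 0.13445771] tool y ang 101.35270865606526 9.3833 [-0.5721773   0.36055705 -1.01452309] 0.6484077562886594
296 158
[0.51036568 0.054332   0.13442328] tool y ang 101.35411149163998 9.4333 [ 0.11010088 -0.26948541 -1.27947812] 0.6487597127471354
held edge offs(+e,-e,+f,-f) [36.53 37.3  27.82 26.71] ang dev [ 0.25 -0.04  0.1  -0.49]
   L 73.84 W 54.53 centre [509.88  54.8 ] yaw 11.53
held edge offs(+e,-e,+f,-f) [36.92 37.03 27.21 27.24] ang dev [ 0.2  -0.04 -0.11 -0.41]
   L 73.95 W 54.45 centre [509.83  54.77] yaw 11.45
```

View pics/side10z.png

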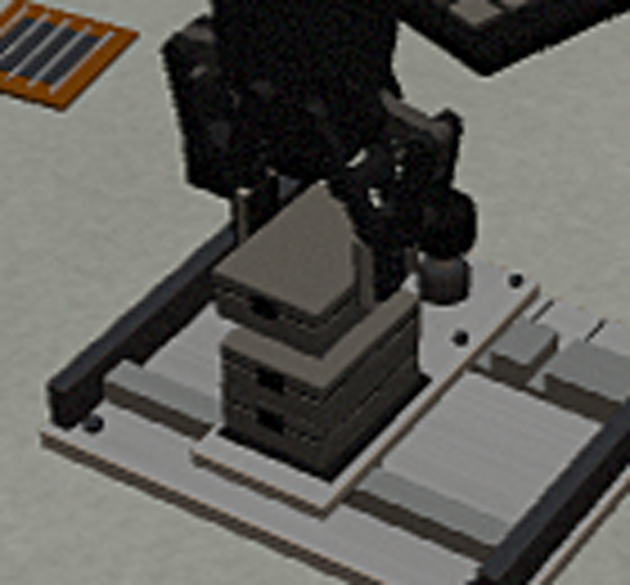

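View pics/scene10z.png

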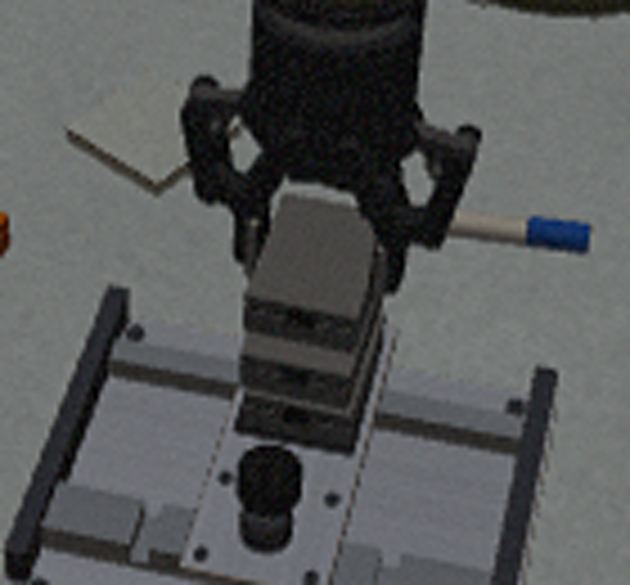

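The held case hangs about 14 mm above the column and looks parallel to it in both crops (side: held at (285,270) over the column at (320,380)). I'll correct by 0.3/−0.5 mm and lower it.

```bash
python3 -m creep '[{"dx":0.03,"dy":-0.05,"dz":-0.3,"wx":0,"wy":0,"wz":0.001},{"dx":0.03,"dy":-0.05,"dz":-0.7,"wx":0,"wy":0,"wz":0.001},{"dx":0.03,"dy":-0.05,"dz":-1,"wx":0,"wy":0,"wz":0.001},{"dx":0.03,"dy":-0.05,"dz":-1.2,"wx":0,"wy":0,"wz":0.001},{"dx":0.03,"dy":-0.05,"dz":-1.2,"wx":0,"wy":0,"wz":0.001},{"dx":0.03,"dy":-0.05,"dz":-1.2,"wx":0,"wy":0,"wz":0.001},{"dx":0.03,"dy":-0.05,"dz":-1.2,"wx":0,"wy":0,"wz":0.001},{"dx":0.03,"dy":-0.05,"dz":-1.2,"wx":0,"wy":0,"wz":0.001}]'
python3 - <<'E'
from rect import *
for n in ['side','wrist']:
  c=snap(n,n+'11'); s=env.observe(); t=s['eef_pos']; R,_=cv2.Rodrigues(s['eef_rot']); print(t,'tool y ang',np.degrees(np.arctan2(R[1,1],R[0,1])),s['clock'],s['ft_force'],s['gripper_width'])
  if n=='wrist':
    p,y=fine(c,t[:2],np.radians(11.5),t[2]+.002,name='held',rng=5);p,y=fine(c,p,y,t[2]+.002,name='held',rng=5)
  else:
    q=proj(c,[.51,.054,.12])[0]; u,v=map(int,q); im=c['pixels'][v-50:v+50,u-50:u+60,::-1]; cv2.imwrite(f'pics/{n}11z.png',cv2.resize(im,None,fx=6,fy=6,interpolation=cv2.INTER_CUBIC)); print(u-50,v-50)
E
```

```text
clock: 10.1
eef_pos: [0.5107, 0.0539, 0.1224]
eef_rot: [-0.312, 3.126, -0.0]
ft_force: [-0.3, 1.0, 0.1]
gripper_width: 0.648
[0.51071543 0.05386946 0.12241654] tool y ang 101.41211501564824 10.15 [-0.06018464 -0.28287223 -1.56637244] 0.6475047419320833
218 171
[0.51071187 0.05385589 0.12240164] tool y ang 101.41259501737542 10.2 [-0.20768344  0.25513445 -1.36255063] 0.6460558644599695
held edge offs(+e,-e,+f,-f) [36.54 37.34 27.82 26.66] ang dev [ 0.12 -0.17  0.11 -0.49]
   L 73.89 W 54.48 centre [510.2   54.34] yaw 11.47
held edge offs(+e,-e,+f,-f) [37.02 37.03 27.21 27.23] ang dev [ 0.13 -0.   -0.11 -0.37]
   L 74.05 W 54.44 centre [510.2   54.33] yaw 11.41
```

View pics/side11z.png

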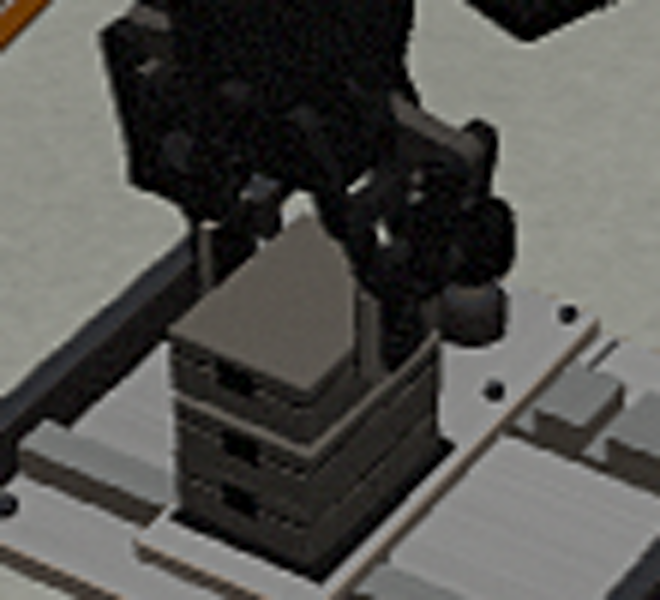

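The edges look flush all round, with about 2 mm of gap left. Setting it down.

```bash
python3 -m creep '[{"dx":-0.01,"dy":0,"dz":-0.1,"wx":0,"wy":0,"wz":0},{"dx":-0.01,"dy":0,"dz":-0.16,"wx":0,"wy":0,"wz":0},{"dx":-0.01,"dy":0,"dz":-0.2,"wx":0,"wy":0,"wz":0},{"dx":-0.01,"dy":0,"dz":-0.24,"wx":0,"wy":0,"wz":0},{"dx":-0.01,"dy":0,"dz":-0.24,"wx":0,"wy":0,"wz":0},{"dx":-0.01,"dy":0,"dz":-0.24,"wx":0,"wy":0,"wz":0}]'
```

```text
clock: 10.7
eef_pos: [0.5105, 0.0538, 0.12]
eef_rot: [-0.312, 3.126, -0.0]
ft_force: [-1.4, -1.0, 2.5]
gripper_width: 0.646
```

```bash
python3 -m creep '[{"dx":0,"dy":0,"dz":0,"wx":0,"wy":0,"wz":0},{"dx":0,"dy":0,"dz":0,"wx":0,"wy":0,"wz":0},{"dx":0,"dy":0,"dz":0,"wx":0,"wy":0,"wz":0},{"dx":0,"dy":0,"dz":0,"wx":0,"wy":0,"wz":0}]' 7.2
python3 - <<'E'
from rect import *
c=snap('wrist','w12'); s=env.observe(); t=s['eef_pos']; print(t,s['ft_force'],s['gripper_width'],s['clock'])
p,y=fine(c,t[:2],np.radians(11.5),.122,name='placed',rng=5);p,y=fine(c,p,y,.122,name='placed',rng=5)
E
```

```text
clock: 11.03
eef_pos: [0.5106, 0.0538, 0.1198]
eef_rot: [-0.312, 3.126, 0.0]
ft_force: [-0.6, 0.2, -0.5]
gripper_width: 0.845
[0.51058292 0.05385482 0.11985756] [-0.14394299 -0.07886838 -0.47389135] 0.8416939843127441 11.0833
placed edge offs(+e,-e,+f,-f) [36.5  37.53 27.81 26.99] ang dev [-0.04 -0.02  0.01 -0.31]
   L 74.03 W 54.8 centre [509.99  54.16] yaw 11.47
placed edge offs(+e,-e,+f,-f) [37.04 37.03 27.45 27.43] ang dev [-0.08 -0.01 -0.14 -0.34]
   L 74.07 W 54.88 centre [510.    54.17] yaw 11.36
```

View pics/w12.png

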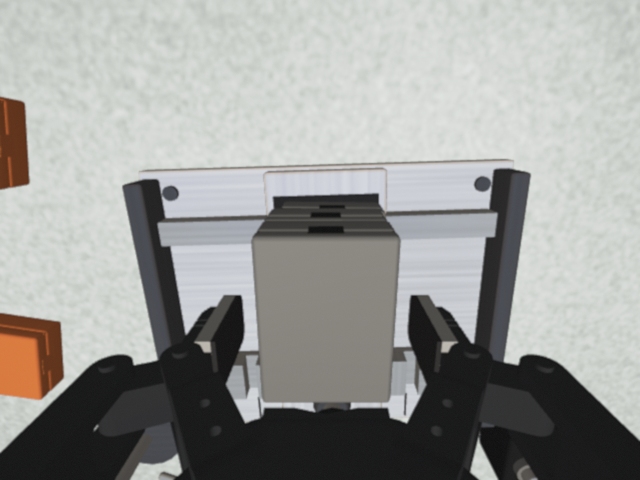

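The case is placed and both jaws are clear. I'll rise to the same relative height as before and measure the top against the upper case's earlier position.

```bash
python3 -m creep '[{"dx":0,"dy":0,"dz":0.5,"wx":0,"wy":0,"wz":0},{"dx":0,"dy":0,"dz":2,"wx":0,"wy":0,"wz":0},{"dx":0,"dy":0,"dz":4.5,"wx":0,"wy":0,"wz":0},{"dx":0,"dy":0,"dz":8,"wx":0,"wy":0,"wz":0},{"dx":0,"dy":0,"dz":12,"wx":0,"wy":0,"wz":0},{"dx":0,"dy":0,"dz":15,"wx":0,"wy":0,"wz":0},{"dx":0,"dy":0,"dz":17.5,"wx":0,"wy":0,"wz":0},{"dx":0,"dy":0,"dz":19.5,"wx":0,"wy":0,"wz":0},{"dx":0,"dy":0,"dz":21,"wx":0,"wy":0,"wz":0},{"dx":0,"dy":0,"dz":21.6,"wx":0,"wy":0,"wz":0},{"dx":0,"dy":0,"dz":21.6,"wx":0,"wy":0,"wz":0},{"dx":0,"dy":0,"dz":21.6,"wx":0,"wy":0,"wz":0}]'
python3 - <<'E'
from rect import *
for n in ['wrist','side','scene']:
  c=snap(n,n+'13'); 
  if n=='wrist':
    s=env.observe(); t=s['eef_pos']; print(t,s['gripper_width'],s['clock'])
    p,y=fine(c,[.5104,.0541],np.radians(11.5),.122,name='placed',rng=5);p,y=fine(c,p,y,.122,name='placed',rng=5)
    im=c['pixels'][150:330,200:440,::-1]; cv2.imwrite('pics/w13z.png',cv2.resize(im,None,fx=3.3,fy=3.3,interpolation=cv2.INTER_CUBIC))
  else:
    q=proj(c,[.51,.054,.09])[0]; u,v=map(int,q); im=c['pixels'][v-50:v+50,u-55:u+55,::-1]; cv2.imwrite(f'pics/{n}13z.png',cv2.resize(im,None,fx=6,fy=6,interpolation=cv2.INTER_CUBIC)); print(u-55,v-50)
E
```

```text
clock: 12.08
eef_pos: [0.5102, 0.0537, 0.3354]
eef_rot: [0.312, -3.126, 0.0]
ft_force: [-0.4, -0.3, -0.1]
gripper_width: 0.841
[0.51000597 0.05371083 0.33483898] 0.8437408871863677 12.1333
placed edge offs(+e,-e,+f,-f) [36.59 36.99 28.54 27.57] ang dev [-0.29  0.04 -0.33  0.99]
   L 73.58 W 56.12 centre [510.11  54.53] yaw 11.37
placed edge offs(+e,-e,+f,-f) [36.82 36.79 28.02 28.09] ang dev [-0.25  0.25 -0.28  1.04]
   L 73.61 W 56.11 centre [510.13  54.51] yaw 11.38
213 183
311 178
```

View pics/side13z.png

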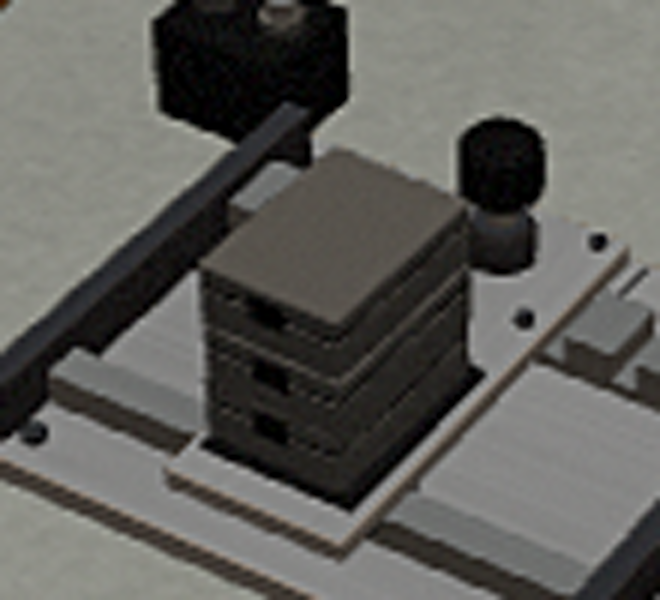

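View pics/scene13z.png

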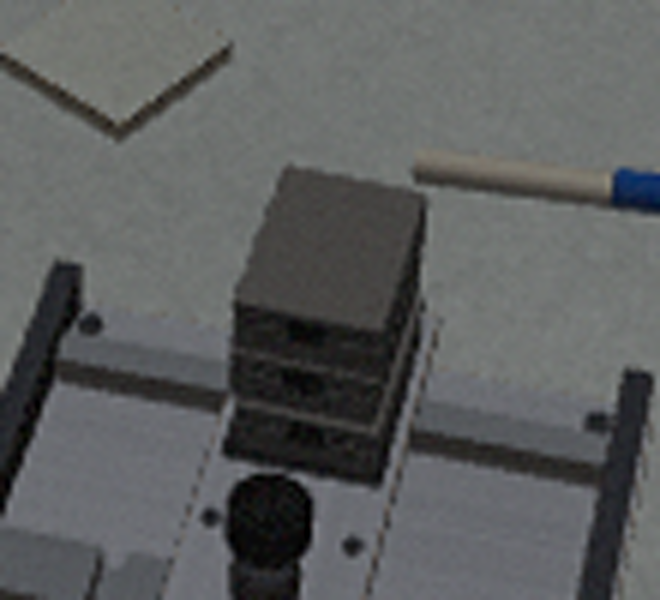

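View pics/w13z.png

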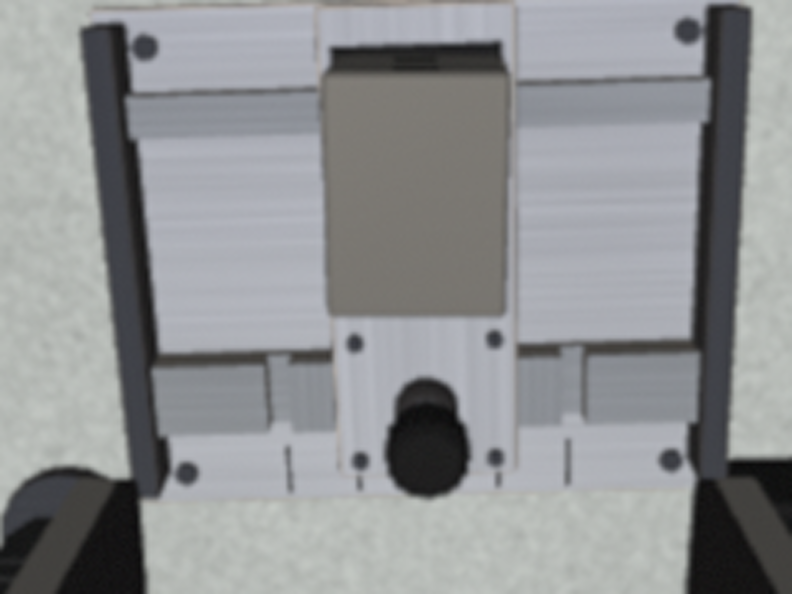

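The column is flush. The new top is at (510.1,54.5) with yaw 11.4°, against (510.4,54.1) and 11.45° for the case beneath, and all seams line up in both crops. Next I'll go above the knob (scene crop 270,520).

```bash
python3 -m creep '[{"dx":1.5,"dy":0.4,"dz":0,"wx":0,"wy":0,"wz":0.01},{"dx":4,"dy":1.1,"dz":-1,"wx":0,"wy":0,"wz":0.031},{"dx":6.5,"dy":1.8,"dz":-3,"wx":0,"wy":0,"wz":0.031},{"dx":8.5,"dy":2.3,"dz":-5.5,"wx":0,"wy":0,"wz":0.031},{"dx":9.6,"dy":2.6,"dz":-7.5,"wx":0,"wy":0,"wz":0.031},{"dx":9.6,"dy":2.6,"dz":-9,"wx":0,"wy":0,"wz":0.031},{"dx":9.6,"dy":2.6,"dz":-9,"wx":0,"wy":0,"wz":0.031},{"dx":9.6,"dy":2.6,"dz":-9,"wx":0,"wy":0,"wz":0.031},{"dx":9.6,"dy":2.6,"dz":-9,"wx":0,"wy":0,"wz":0.031}]'
python3 - <<'E'
from rect import *
c=snap('wrist','w14'); s=env.observe(); t=s['eef_pos']; R,_=cv2.Rodrigues(s['eef_rot']); print(t,'tool y ang',np.degrees(np.arctan2(R[1,1],R[0,1])),s['gripper_width'],s['clock'])
print(proj(c,[[.6065,.0797,.094]]))
g=cv2.cvtColor(c['pixels'],cv2.COLOR_RGB2GRAY); u,v=map(int,proj(c,[[.6065,.0797,.094]])[0])
im=c['pixels'][v-75:v+75,u-90:u+90,::-1]; cv2.imwrite('pics/w14z.png',cv2.resize(im,None,fx=4,fy=4,interpolation=cv2.INTER_CUBIC)); print(u-90,v-75)
E
```

```text
clock: 12.98
eef_pos: [0.6065, 0.0799, 0.2465]
eef_rot: [-0.361, 3.12, 0.0]
ft_force: [-0.1, -1.0, 0.5]
gripper_width: 0.843
[0.60674238 0.07985918 0.24708633] tool y ang 103.18158726316298 0.8403432441019424 13.0333
[[324.5649541  225.93416285]]
234 150
```

View pics/w14.png

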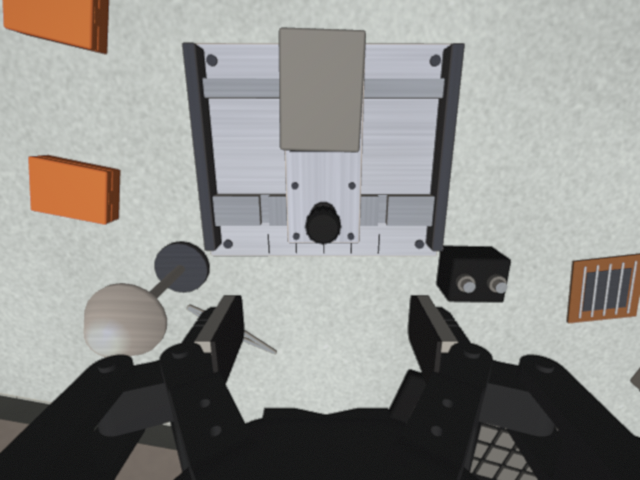

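View pics/w14z.png

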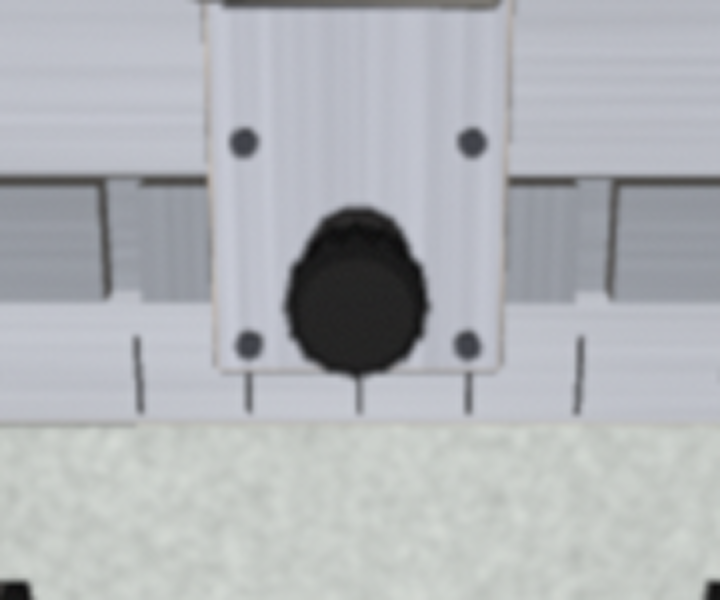

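The knob's top is centred at (323.5,226.2), within 1 px of the prediction. Descending around it.

```bash
python3 -m creep '[{"dx":0,"dy":-0.05,"dz":-1,"wx":0,"wy":0,"wz":0},{"dx":0,"dy":-0.05,"dz":-3.5,"wx":0,"wy":0,"wz":0},{"dx":0,"dy":-0.05,"dz":-6.5,"wx":0,"wy":0,"wz":0},{"dx":0,"dy":-0.05,"dz":-9.5,"wx":0,"wy":0,"wz":0},{"dx":0,"dy":-0.05,"dz":-12,"wx":0,"wy":0,"wz":0},{"dx":0,"dy":-0.05,"dz":-14,"wx":0,"wy":0,"wz":0},{"dx":0,"dy":-0.05,"dz":-15.5,"wx":0,"wy":0,"wz":0},{"dx":0,"dy":-0.05,"dz":-16.3,"wx":0,"wy":0,"wz":0},{"dx":0,"dy":-0.05,"dz":-16.3,"wx":0,"wy":0,"wz":0},{"dx":0,"dy":-0.05,"dz":-16.3,"wx":0,"wy":0,"wz":0},{"dx":0,"dy":-0.05,"dz":-16.3,"wx":0,"wy":0,"wz":0}]'
python3 - <<'E'
from rect import *
c=snap('wrist','w15'); s=env.observe(); t=s['eef_pos']; R,_=cv2.Rodrigues(s['eef_rot']); print(t,'tool y ang',np.degrees(np.arctan2(R[1,1],R[0,1])),s['gripper_width'],s['clock'],s['ft_force'])
E
```

```text
clock: 13.95
eef_pos: [0.6073, 0.0795, 0.0842]
eef_rot: [-0.36, 3.119, 0.0]
ft_force: [-0.5, 0.1, 0.3]
gripper_width: 0.845
[0.60734748 0.07948953 0.08426045] tool y ang 103.18160012923742 0.8369256291434078 14.0 [ 0.25764822 -0.05920007 -0.25310492]
```

View pics/w15.png

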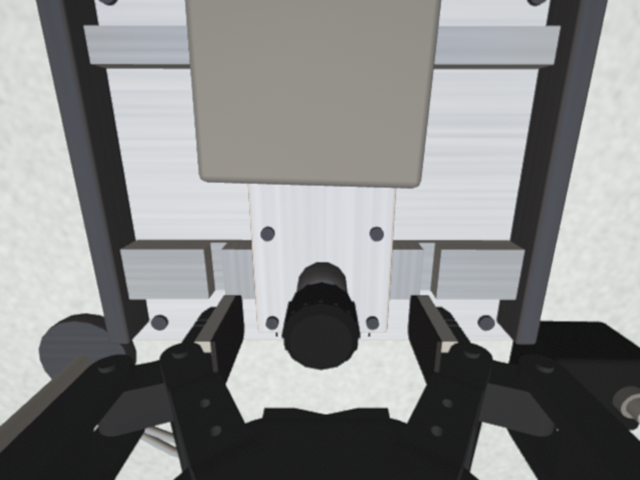

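The knob (320,330) sits about 5 px, or 2 mm, left of the jaw midline at 326. I'll shift 2 mm towards the lamp and then close.

```bash
python3 -m creep '[{"dx":0.04,"dy":-0.2,"dz":-0.15,"wx":0,"wy":0,"wz":0},{"dx":0.04,"dy":-0.2,"dz":-0.15,"wx":0,"wy":0,"wz":0},{"dx":0.04,"dy":-0.2,"dz":-0.15,"wx":0,"wy":0,"wz":0},{"dx":0.04,"dy":-0.2,"dz":-0.15,"wx":0,"wy":0,"wz":0}]' 3.8 30
python3 - <<'E'
from rect import *
c=snap('wrist','w16'); s=env.observe(); t=s['eef_pos']; print(t,s['gripper_width'],s['clock'],s['ft_force'])
E
```

```text
clock: 14.33
eef_pos: [0.607, 0.0773, 0.0817]
eef_rot: [-0.36, 3.12, -0.0]
ft_force: [0.4, -0.3, -0.1]
gripper_width: 0.442
[0.60695125 0.07730884 0.08154723] 0.43983297212205746 14.3833 [-1.06088774  0.16088104 -0.91841027]
```

View pics/w16.png

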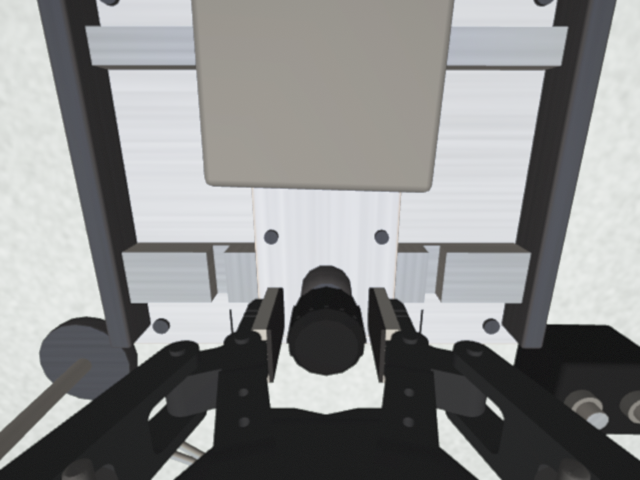

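Now it is centred: knob at 327, jaws at 326. Close.

```bash
python3 -m creep '[{"dx":0,"dy":0,"dz":0,"wx":0,"wy":0,"wz":0},{"dx":0,"dy":0,"dz":0,"wx":0,"wy":0,"wz":0},{"dx":0,"dy":0,"dz":0,"wx":0,"wy":0,"wz":0},{"dx":0,"dy":0,"dz":0,"wx":0,"wy":0,"wz":0},{"dx":0,"dy":0,"dz":0,"wx":0,"wy":0,"wz":0}]' 2 45
python3 - <<'E'
from rect import *
s=env.observe(); t=s['eef_pos']; print(t,s['gripper_width'],s['clock'],s['ft_force'])
E
```

```text
clock: 14.8
eef_pos: [0.607, 0.0773, 0.0817]
eef_rot: [-0.361, 3.121, -0.0]
ft_force: [-1.0, -0.7, 5.4]
gripper_width: 0.329
[0.60698179 0.077343   0.0816581 ] 0.32949425389653686 14.8 [-1.01550989 -0.69368944  5.3506383 ]
```

```bash
python3 -m creep '[{"dx":0,"dy":0,"dz":0.1,"wx":0,"wy":0,"wz":0},{"dx":0,"dy":0,"dz":0.3,"wx":0,"wy":0,"wz":0},{"dx":0,"dy":0,"dz":0.55,"wx":0,"wy":0,"wz":0},{"dx":0,"dy":0,"dz":0.8,"wx":0,"wy":0,"wz":0},{"dx":0,"dy":0,"dz":1.05,"wx":0,"wy":0,"wz":0},{"dx":0,"dy":0,"dz":1.2,"wx":0,"wy":0,"wz":0},{"dx":0,"dy":0,"dz":1.3,"wx":0,"wy":0,"wz":0},{"dx":0,"dy":0,"dz":1.3,"wx":0,"wy":0,"wz":0},{"dx":0,"dy":0,"dz":1.3,"wx":0,"wy":0,"wz":0}]'
python3 - <<'E'
from rect import *
c=snap('wrist','w17'); c=snap('side','s17'); s=env.observe(); t=s['eef_pos']; print(t,s['gripper_width'],s['clock'],s['ft_force'])
q=proj(c,[.57,.065,.09])[0]; u,v=map(int,q); im=c['pixels'][v-50:v+50,u-55:u+55,::-1]; cv2.imwrite('pics/s17z.png',cv2.resize(im,None,fx=6,fy=6,interpolation=cv2.INTER_CUBIC))
E
```

```text
clock: 15.55
eef_pos: [0.6068, 0.0773, 0.0942]
eef_rot: [0.361, -3.121, -0.0]
ft_force: [3.7, 0.9, -10.6]
gripper_width: 0.333
[0.60681474 0.07736826 0.09416797] 0.3347062250133841 15.65 [ 3.59903096  0.31362933 -9.14181352]
```

View pics/w17.png

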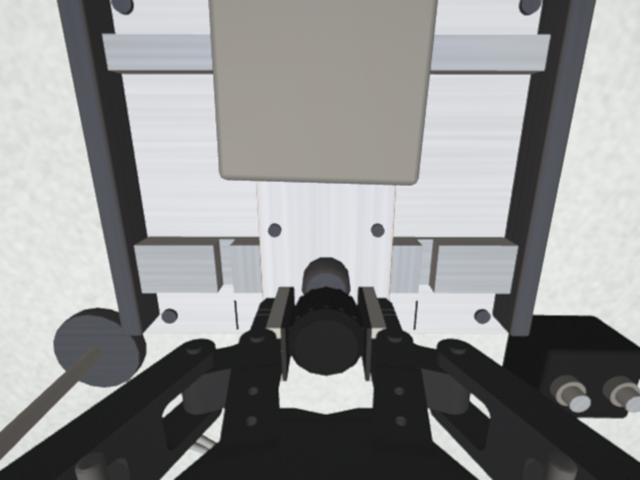

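View pics/s17z.png

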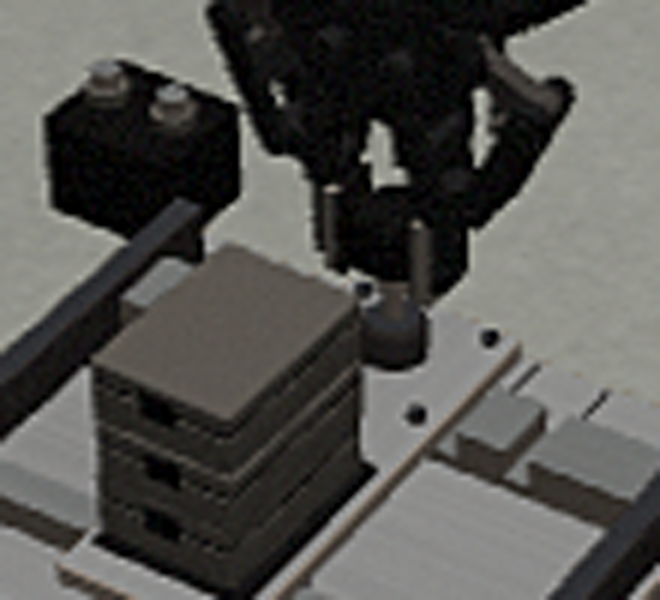

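The knob is up: TCP rose 12.5 mm and the force is about −9 to −10 N, consistent with the spring at 12–13 mm. I'll raise it another 0.5 mm, then slide along the slide's −y, direction (0.228, −0.974), in small steps.

```bash
python3 -m creep '[{"dx":0,"dy":0,"dz":0.05,"wx":0,"wy":0,"wz":0},{"dx":0.01,"dy":-0.05,"dz":0.05,"wx":0,"wy":0,"wz":0},{"dx":0.03,"dy":-0.14,"dz":0.05,"wx":0,"wy":0,"wz":0},{"dx":0.06,"dy":-0.27,"dz":0.05,"wx":0,"wy":0,"wz":0},{"dx":0.1,"dy":-0.43,"dz":0.05,"wx":0,"wy":0,"wz":0},{"dx":0.14,"dy":-0.6,"dz":0.05,"wx":0,"wy":0,"wz":0},{"dx":0.18,"dy":-0.78,"dz":0.05,"wx":0,"wy":0,"wz":0},{"dx":0.22,"dy":-0.95,"dz":0.05,"wx":0,"wy":0,"wz":0},{"dx":0.26,"dy":-1.12,"dz":0.05,"wx":0,"wy":0,"wz":0},{"dx":0.3,"dy":-1.28,"dz":0.05,"wx":0,"wy":0,"wz":0},{"dx":0.33,"dy":-1.41,"dz":0.05,"wx":0,"wy":0,"wz":0},{"dx":0.35,"dy":-1.5,"dz":0.05,"wx":0,"wy":0,"wz":0}]'
python3 - <<'E'
from rect import *
c=snap('wrist','w18'); s=env.observe(); t=s['eef_pos']; print(t,s['gripper_width'],s['clock'],s['ft_force'])
E
```

```text
clock: 16.65
eef_pos: [0.6104, 0.062, 0.0949]
eef_rot: [0.36, -3.121, 0.0]
ft_force: [2.4, 2.2, -9.4]
gripper_width: 0.336
[0.61047616 0.0618421  0.09484169] 0.33045412915867667 16.7 [ 3.22454447  2.13257447 -9.77901883]
```

View pics/w18.png

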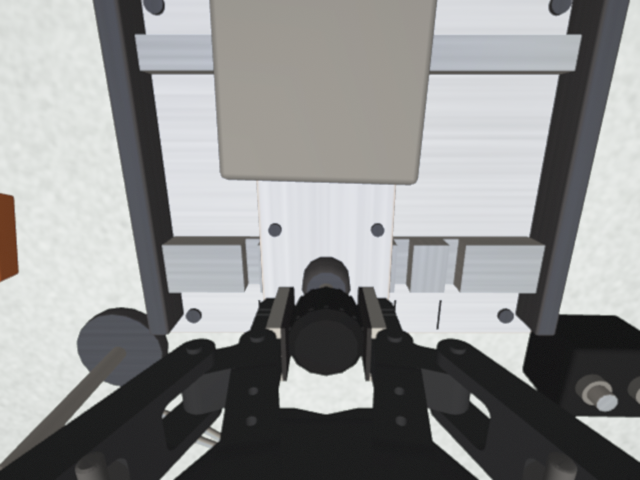

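The carriage has gone half the way, with the column unmoved relative to it and the knob still up. Remaining: 0.335 and −1.42 cm.

```bash
python3 -m creep '[{"dx":0.01,"dy":-0.05,"dz":0,"wx":0,"wy":0,"wz":0},{"dx":0.04,"dy":-0.16,"dz":0,"wx":0,"wy":0,"wz":0},{"dx":0.07,"dy":-0.3,"dz":0,"wx":0,"wy":0,"wz":0},{"dx":0.11,"dy":-0.47,"dz":0,"wx":0,"wy":0,"wz":0},{"dx":0.15,"dy":-0.65,"dz":0,"wx":0,"wy":0,"wz":0},{"dx":0.19,"dy":-0.83,"dz":0,"wx":0,"wy":0,"wz":0},{"dx":0.23,"dy":-1,"dz":0,"wx":0,"wy":0,"wz":0},{"dx":0.27,"dy":-1.15,"dz":0,"wx":0,"wy":0,"wz":0},{"dx":0.3,"dy":-1.28,"dz":0,"wx":0,"wy":0,"wz":0},{"dx":0.32,"dy":-1.37,"dz":0,"wx":0,"wy":0,"wz":0},{"dx":0.335,"dy":-1.42,"dz":0,"wx":0,"wy":0,"wz":0},{"dx":0.335,"dy":-1.42,"dz":0,"wx":0,"wy":0,"wz":0}]'
python3 -m creep '[{"dx":0,"dy":0,"dz":0,"wx":0,"wy":0,"wz":0},{"dx":0,"dy":0,"dz":0,"wx":0,"wy":0,"wz":0},{"dx":0,"dy":0,"dz":0,"wx":0,"wy":0,"wz":0},{"dx":0,"dy":0,"dz":0,"wx":0,"wy":0,"wz":0}]'
python3 - <<'E'
from rect import *
c=snap('wrist','w19'); s=env.observe(); t=s['eef_pos']; print(t,s['gripper_width'],s['clock'],s['ft_force'])
a=np.array([.6069,.07735]); print('moved along -y',(t[:2]-a)@np.array([.2284,-.9736])*1000,'x',(t[:2]-a)@np.array([.9736,.2284])*1000)
E
```

```text
clock: 17.7
eef_pos: [0.6138, 0.0479, 0.0949]
eef_rot: [0.36, -3.121, 0.0]
ft_force: [2.0, 0.6, -9.9]
gripper_width: 0.333
clock: 18.03
eef_pos: [0.6138, 0.0478, 0.0949]
eef_rot: [0.36, -3.121, 0.001]
ft_force: [2.2, 0.3, -10.4]
gripper_width: 0.338
[0.61375071 0.04787401 0.09483957] 0.33055835567699027 18.0833 [ 3.00819231  0.3010763  -9.58818523]
moved along -y 30.262530467005224 x -0.06246557195907112
```

View pics/w19.png

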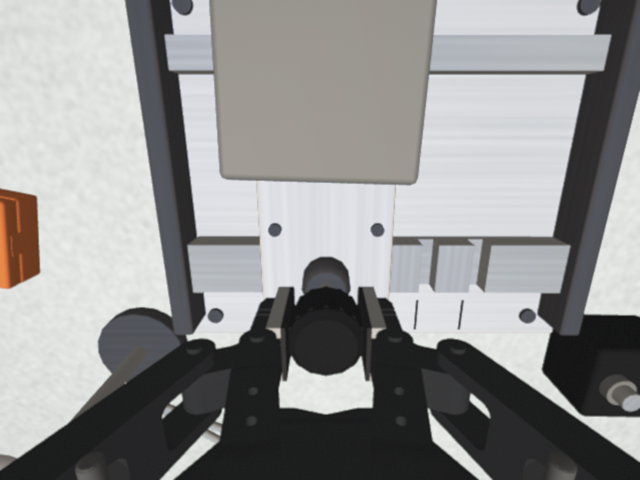

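It has moved 30.3 mm. I'll lower 9 mm and check the force: the spring still pulling down means the pin is in the notch.

```bash
python3 -m creep '[{"dx":0,"dy":0,"dz":-0.1,"wx":0,"wy":0,"wz":0},{"dx":0,"dy":0,"dz":-0.25,"wx":0,"wy":0,"wz":0},{"dx":0,"dy":0,"dz":-0.45,"wx":0,"wy":0,"wz":0},{"dx":0,"dy":0,"dz":-0.65,"wx":0,"wy":0,"wz":0},{"dx":0,"dy":0,"dz":-0.8,"wx":0,"wy":0,"wz":0},{"dx":0,"dy":0,"dz":-0.9,"wx":0,"wy":0,"wz":0},{"dx":0,"dy":0,"dz":-0.9,"wx":0,"wy":0,"wz":0},{"dx":0,"dy":0,"dz":-0.9,"wx":0,"wy":0,"wz":0}]'
```

```text
clock: 18.75
eef_pos: [0.6138, 0.0479, 0.086]
eef_rot: [-0.36, 3.121, -0.0]
ft_force: [2.2, -1.5, -7.5]
gripper_width: 0.331
```

The spring still pulls down (−7.5 N at 4 mm lift), so the pin has entered the notch. Lower the rest and release.

```bash
python3 -m creep '[{"dx":0,"dy":0,"dz":-0.12,"wx":0,"wy":0,"wz":0},{"dx":0,"dy":0,"dz":-0.25,"wx":0,"wy":0,"wz":0},{"dx":0,"dy":0,"dz":-0.35,"wx":0,"wy":0,"wz":0},{"dx":0,"dy":0,"dz":-0.42,"wx":0,"wy":0,"wz":0},{"dx":0,"dy":0,"dz":-0.42,"wx":0,"wy":0,"wz":0},{"dx":0,"dy":0,"dz":-0.42,"wx":0,"wy":0,"wz":0}]'
python3 -m creep '[{"dx":0,"dy":0,"dz":0,"wx":0,"wy":0,"wz":0},{"dx":0,"dy":0,"dz":0,"wx":0,"wy":0,"wz":0},{"dx":0,"dy":0,"dz":0,"wx":0,"wy":0,"wz":0},{"dx":0,"dy":0,"dz":0,"wx":0,"wy":0,"wz":0}]' 5.5
python3 - <<'E'
from rect import *
c=snap('wrist','w20')
E
```

```text
clock: 19.25
eef_pos: [0.6138, 0.0481, 0.0818]
eef_rot: [-0.361, 3.121, -0.0]
ft_force: [1.1, -1.6, -3.2]
gripper_width: 0.332
clock: 19.58
eef_pos: [0.614, 0.0486, 0.0821]
eef_rot: [-0.361, 3.12, 0.001]
ft_force: [-0.3, 0.1, 0.4]
gripper_width: 0.638
```

View pics/w20.png

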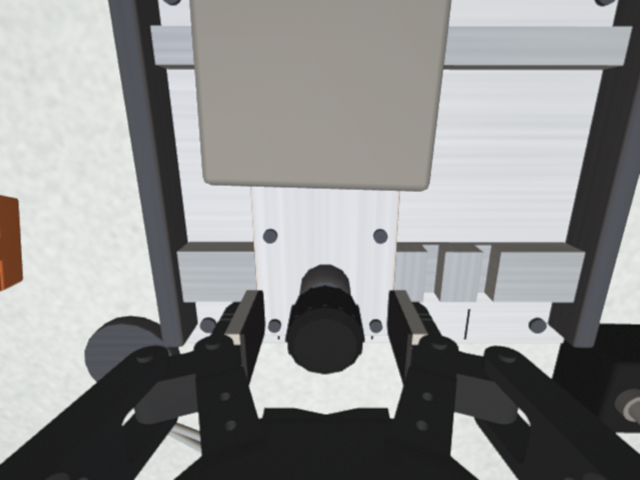

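The knob is released and looks fully down, at the same place in the image (265–372 rows) as before lifting. Retreating straight up to check the whole.

```bash
python3 -m creep '[{"dx":0,"dy":0,"dz":0.5,"wx":0,"wy":0,"wz":0},{"dx":0,"dy":0,"dz":2,"wx":0,"wy":0,"wz":0},{"dx":0,"dy":0,"dz":4.5,"wx":0,"wy":0,"wz":0},{"dx":0,"dy":0,"dz":8,"wx":0,"wy":0,"wz":0},{"dx":0,"dy":0,"dz":11.5,"wx":0,"wy":0,"wz":0},{"dx":0,"dy":0,"dz":14.5,"wx":0,"wy":0,"wz":0},{"dx":0,"dy":0,"dz":17,"wx":0,"wy":0,"wz":0},{"dx":0,"dy":0,"dz":19,"wx":0,"wy":0,"wz":0},{"dx":0,"dy":0,"dz":20,"wx":0,"wy":0,"wz":0},{"dx":0,"dy":0,"dz":20,"wx":0,"wy":0,"wz":0},{"dx":0,"dy":0,"dz":20,"wx":0,"wy":0,"wz":0},{"dx":0,"dy":0,"dz":20,"wx":0,"wy":0,"wz":0}]'
python3 - <<'E'
from rect import *
for n in ['wrist','side','scene']:
  c=snap(n,n+'21'); 
  if n=='wrist':
    s=env.observe(); print(s['eef_pos'],s['clock'])
    p0=np.array([.5103,.0543])+.03*np.array([.2284,-.9736])
    p,y=fine(c,p0,np.radians(11.4),.122,name='top',rng=5);p,y=fine(c,p,y,.122,name='top',rng=5); print((p-p0)*1000+[6.85,-29.2])
  else:
    q=proj(c,[.54,.035,.09])[0]; u,v=map(int,q); im=c['pixels'][v-50:v+50,u-65:u+65,::-1]; cv2.imwrite(f'pics/{n}21z.png',cv2.resize(im,None,fx=6,fy=6,interpolation=cv2.INTER_CUBIC)); print(u-65,v-50)
E
```

```text
clock: 20.63
eef_pos: [0.6131, 0.0479, 0.28]
eef_rot: [0.361, -3.118, 0.0]
ft_force: [-0.2, 0.6, 0.5]
gripper_width: 0.643
[0.61302589 0.04793826 0.2798548 ] 20.6833
top edge offs(+e,-e,+f,-f) [36.1  38.1  27.11 27.72] ang dev [0.43 0.03 1.47 0.14]
   L 74.2 W 54.83 centre [516.23  24.6 ] yaw 11.69
top edge offs(+e,-e,+f,-f) [37.12 37.09 27.31 27.41] ang dev [-0.03 -0.24  0.63 -0.3 ]
   L 74.21 W 54.71 centre [516.26  24.55] yaw 11.55
[  5.95541412 -29.7397478 ]
221 180
287 183
```

View pics/wrist21.png

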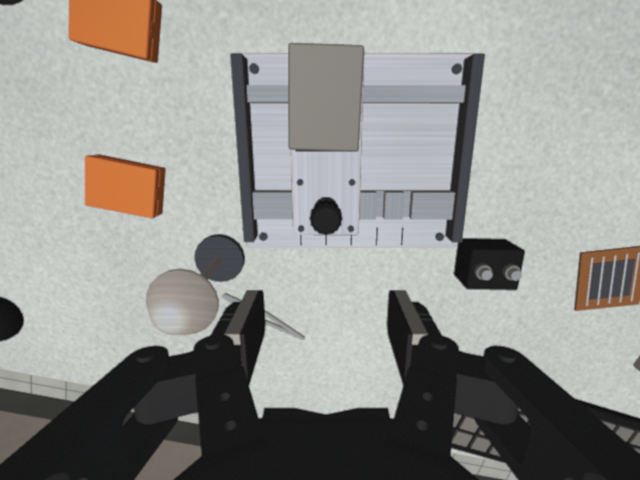

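View pics/side21z.png

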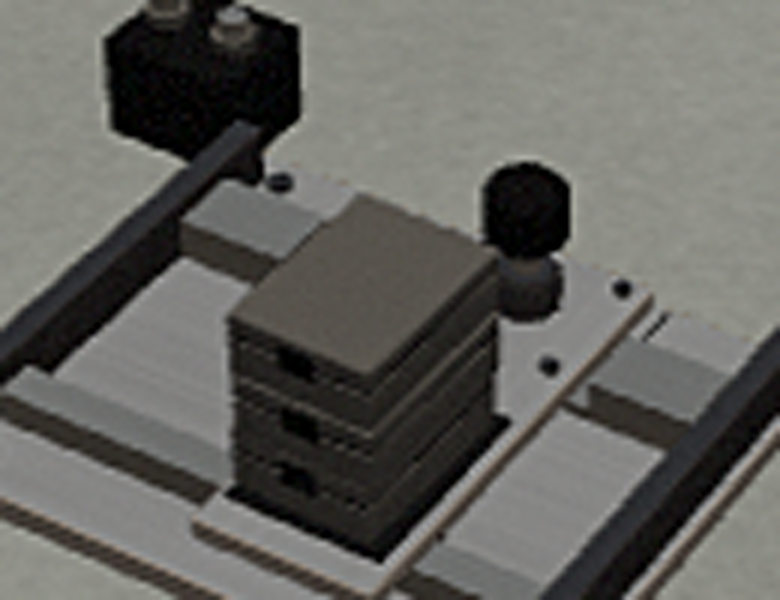

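View pics/scene21.png

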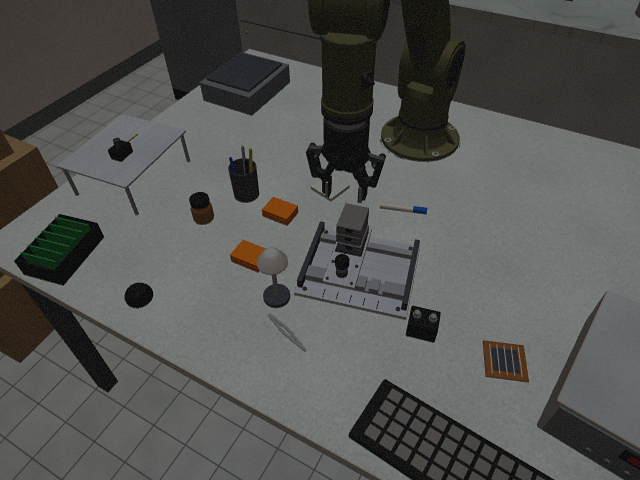

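View pics/scene21z.png

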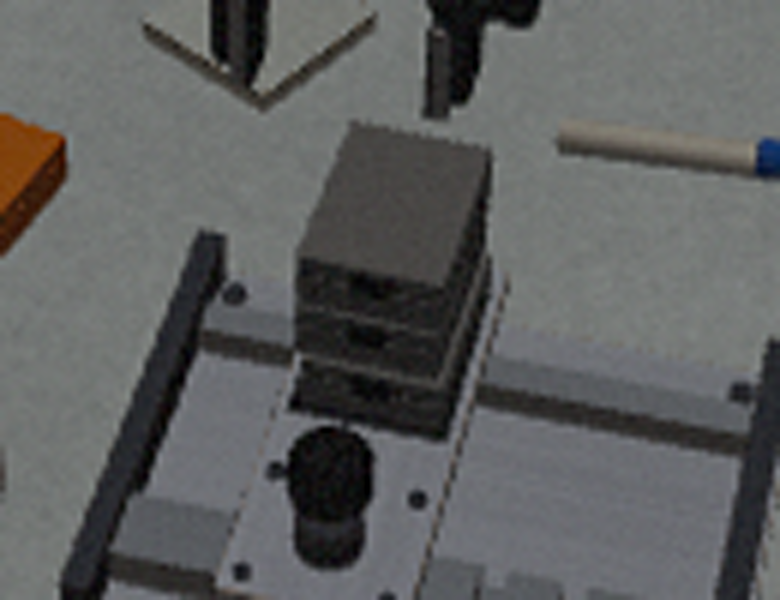

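Final view: the carriage centre line is on the second tick (wrist 326,238), the knob is fully down, and the three cases have flush edges. The cup, jar, lamp and orange cases are undisturbed. Handing in.

```bash
python3 - <<'E'
from h import *
print(workorder.job_done()); print(env.observe()['clock'])
E
```

```text
the job is handed in; nothing more can be done
None
the job is handed in; nothing more can be done
```

The loose case is on top of the column, and the carriage is one notch nearer the lamp with the knob back down. I handed the job in at about 21 s of the 51 s allowed; it reports no verdict.

- **Stacking:** I set the loose grey case on the two cases and let go cleanly. The new top measured within about 0.5 mm of the case beneath it, at 11.4° against 11.45°. All edges looked flush in the side and scene views.
- **Indexing:** I pulled the knob up about 13 mm and slid the carriage 30.3 mm towards the lamp by the arm's readings. I lowered the knob to its original height, the spring pulling down all the way, then let go and backed off straight up.
- **Last checks:** The knob sits on the next notch mark and looks fully down. The case on top shifted by (6.0, −29.7) mm in x and y, against the expected (6.9, −29.2). Its angle is 11.55°, so the column is still square. The cup, jar, lamp and orange cases look undisturbed, and the gripper is clear of everything.

**Disagreements and refusals:**
- At the start, the scene and side cameras differed by 7 to 10 mm in x and 4 to 9 mm in y, so I relied on the wrist camera.
- The wrist camera reads the case lengths about 2 mm short.
- The column stands about 1.8° off the slide's axis, as it did at the start; I matched the new case to the column.
- My first move command was refused for missing keys; nothing moved.

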